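# Mount the glued printing blocks in the press bed

## Task

The glue on the printing blocks in the vise has dried: slide the vise jaw open and mount every block, printing face up, each in a bay of its own on the press bed, hooking one end under the bed's fixed lip and then swinging the other end down flat. The bed's lock slide must first be drawn fully back to let the blocks in; once all of them lie flat, push it to its end stop so that its tabs hold them down. Finish by sliding the empty vise jaw fully shut, and do not knock over the ink cup at the back.

Things in the scene. Friction and masses are not known exactly. Their poses are not given: they have to be found in the camera images.
- block1_mid (a point): centre, half-way up (15 mm over the underside), of a wooden printing block 110 mm long (x), 44 wide (y), 30 high (z, up through the grey printing face, carved with a leaf sprig). The full-height body is the middle 84 mm; at both ends a tongue 13 mm long, 9 mm thick, full width, carries on from the underside; the ends are alike. 0.16 kg. Starts flat in the vise, length across the jaws
- block2_mid (a point): centre, half-way up (15 mm over the underside), of a wooden printing block 110 mm long (x), 44 wide (y), 30 high (z, up through the grey printing face, carved with a row of discs). The full-height body is the middle 84 mm; at both ends a tongue 13 mm long, 9 mm thick, full width, carries on from the underside; the ends are alike. 0.16 kg. Starts flat in the vise, length across the jaws
- block3_mid (a point): centre, half-way up (15 mm over the underside), of a wooden printing block 110 mm long (x), 44 wide (y), 30 high (z, up through the grey printing face, carved with a chevron). The full-height body is the middle 84 mm; at both ends a tongue 13 mm long, 9 mm thick, full width, carries on from the underside; the ends are alike. 0.16 kg. Starts flat in the vise, length across the jaws
- vise_jaw (a joint): slide of the vise's jaw, m: 0 = shut stop (on the blocks; the same when empty), 0.022 = fully open. Moves along the vise's x axis, away from the robot as it opens, about 3 N of friction, stays where left. Its lip reaches 9 mm over the blocks' far tongues, so they cannot be lifted while it is shut. Blocks stand on the vise floor, 14 mm above the table; both jaws 44 mm high. Pins 12 mm high keep blocks apart
- jaw_grip (a point): point in the upright black grip on the middle of the vise's sliding jaw, 68 mm above the table; the grip is 20 mm along the vise's x axis and 18 mm along y, and runs from 48 mm (the crossbar it stands on) to 88 mm above the table. Axes are the vise's: x = opening direction, z up
- lock (a joint): slide of the press bed's lock bar, m: 0 = drawn fully back (tabs between the bays), 0.036 = end stop, locked (a tab over the far tongue in every bay). Moves along the bed's +y axis (leftward seen from the robot), about 2.5 N of friction, stays where left. The tabs' undersides are 12 mm above the bay floor; they run into a block that is not down
- lock_grip (a point): point in the upright black grip of the lock bar, 58 mm above the table; the grip is 22 mm along the bed's x axis and 18 mm along y, and runs from 26 mm (top of the bar) to 76 mm above the table. Axes are the bed's, z up
- bay1 (a point): centre of the floor of bay 1 of the press bed's three alike bays (1 at the bed's +y side, pitch 72 mm), 14 mm above the table: where the middle of a seated block's underside belongs. x axis: along the bay, from the lip (robot's end) to the lock; z up. The bay floor is 113 mm long between upright end faces at x = -56.5 and +56.5 mm; the far one is only 9 mm high
- bay2 (a point): the same point of bay 2, the middle one. In every bay the lip juts 9 mm from the near end face, to x = -47.5 mm; its underside is 14 mm and its top 19 mm above the bay floor. So a block enters with its far end raised by about 0.14 rad (8 degrees), near tongue under the lip, and is then lowered flat
- bay3 (a point): the same point of bay 3, at the bed's -y side. In every bay round pins on both sides leave 50 mm of width at x = -34 mm (20 mm high, cone-topped) and at x = +42 mm (8 mm high); between x = -20 and +30 mm nothing stands beside a block but the neighbouring blocks
- cup_c: the loose paper ink cup at the back of the table between vise and bed, about 90 mm across and 108 mm tall, tapering, open at the top; origin under its foot

How it is judged:
On the way, in this order (a step that is already met when the one before it is completed fails the run):
1. the vise jaw is open and the lock slide is drawn back (value of joint vise_jaw above 0.016 m and value of joint lock below 0.004 m), for 0.2 s.
2. every block lies flat in a bay with the lock slide still drawn back (((x of block1_mid in the frame of bay1 between -0.005 and 0.005 m and y of block1_mid in the frame of bay1 between -0.006 and 0.006 m and z of block1_mid in the frame of bay1 between 0.012 and 0.018 m) or (x of block1_mid in the frame of bay2 between -0.005 and 0.005 m and y of block1_mid in the frame of bay2 between -0.006 and 0.006 m and z of block1_mid in the frame of bay2 between 0.012 and 0.018 m) or (x of block1_mid in the frame of bay3 between -0.005 and 0.005 m and y of block1_mid in the frame of bay3 between -0.006 and 0.006 m and z of block1_mid in the frame of bay3 between 0.012 and 0.018 m)) and angle between each of block1_mid, block2_mid, block3_mid's own z axis and vertical below 0.05 rad and ((x of block2_mid in the frame of bay1 between -0.005 and 0.005 m and y of block2_mid in the frame of bay1 between -0.006 and 0.006 m and z of block2_mid in the frame of bay1 between 0.012 and 0.018 m) or (x of block2_mid in the frame of bay2 between -0.005 and 0.005 m and y of block2_mid in the frame of bay2 between -0.006 and 0.006 m and z of block2_mid in the frame of bay2 between 0.012 and 0.018 m) or (x of block2_mid in the frame of bay3 between -0.005 and 0.005 m and y of block2_mid in the frame of bay3 between -0.006 and 0.006 m and z of block2_mid in the frame of bay3 between 0.012 and 0.018 m)) and ((x of block3_mid in the frame of bay1 between -0.005 and 0.005 m and y of block3_mid in the frame of bay1 between -0.006 and 0.006 m and z of block3_mid in the frame of bay1 between 0.012 and 0.018 m) or (x of block3_mid in the frame of bay2 between -0.005 and 0.005 m and y of block3_mid in the frame of bay2 between -0.006 and 0.006 m and z of block3_mid in the frame of bay2 between 0.012 and 0.018 m) or (x of block3_mid in the frame of bay3 between -0.005 and 0.005 m and y of block3_mid in the frame of bay3 between -0.006 and 0.006 m and z of block3_mid in the frame of bay3 between 0.012 and 0.018 m)) and value of joint lock below 0.008 m), for 0.2 s.
3. the lock slide is at its end stop (value of joint lock above 0.033 m), for 0.2 s.
At the end, for the whole second after the job is handed in: Every block rests, printing face up, flat (within 0.05 rad and 3 mm in height) and centred (within 5 mm along, 6 mm across) in a bay of the press bed, one to a bay; the lock slide is within 3 mm of its end stop and the vise jaw within 4 mm of shut (((x of block1_mid in the frame of bay1 between -0.005 and 0.005 m and y of block1_mid in the frame of bay1 between -0.006 and 0.006 m and z of block1_mid in the frame of bay1 between 0.012 and 0.018 m) or (x of block1_mid in the frame of bay2 between -0.005 and 0.005 m and y of block1_mid in the frame of bay2 between -0.006 and 0.006 m and z of block1_mid in the frame of bay2 between 0.012 and 0.018 m) or (x of block1_mid in the frame of bay3 between -0.005 and 0.005 m and y of block1_mid in the frame of bay3 between -0.006 and 0.006 m and z of block1_mid in the frame of bay3 between 0.012 and 0.018 m)) and angle between each of block1_mid, block2_mid, block3_mid's own z axis and vertical below 0.05 rad and ((x of block2_mid in the frame of bay1 between -0.005 and 0.005 m and y of block2_mid in the frame of bay1 between -0.006 and 0.006 m and z of block2_mid in the frame of bay1 between 0.012 and 0.018 m) or (x of block2_mid in the frame of bay2 between -0.005 and 0.005 m and y of block2_mid in the frame of bay2 between -0.006 and 0.006 m and z of block2_mid in the frame of bay2 between 0.012 and 0.018 m) or (x of block2_mid in the frame of bay3 between -0.005 and 0.005 m and y of block2_mid in the frame of bay3 between -0.006 and 0.006 m and z of block2_mid in the frame of bay3 between 0.012 and 0.018 m)) and ((x of block3_mid in the frame of bay1 between -0.005 and 0.005 m and y of block3_mid in the frame of bay1 between -0.006 and 0.006 m and z of block3_mid in the frame of bay1 between 0.012 and 0.018 m) or (x of block3_mid in the frame of bay2 between -0.005 and 0.005 m and y of block3_mid in the frame of bay2 between -0.006 and 0.006 m and z of block3_mid in the frame of bay2 between 0.012 and 0.018 m) or (x of block3_mid in the frame of bay3 between -0.005 and 0.005 m and y of block3_mid in the frame of bay3 between -0.006 and 0.006 m and z of block3_mid in the frame of bay3 between 0.012 and 0.018 m)) and value of joint lock above 0.033 m and value of joint vise_jaw below 0.004 m and linear speed of each of block1, block2, block3 below 0.02 m/s); the robot touches nothing.
It fails at once if the ink cup at the back is knocked over (angle between cup_c's own z axis and vertical above 0.6 rad).
Of block1, block2, block3 only 2 to 3 are there at a start; the rules pass over those that are not, and their reading is None.
At some moment in a run one of block1, block2, block3 may be knocked a few centimetres aside while the robot is not near it.
Once in a run the grip may slacken for a moment while it holds something.
It also fails if it takes over 210 s, if anything falls off the work surface, if the arm or the gripper's body presses on something with over 40 N, if the wrist force passes 120 N, or if a joint passes its speed limit or range.

## Robot

A 6-joint arm with a two-finger parallel gripper is mounted at the origin on the work surface; the furniture and walls round the work are solid. World frame = base frame: x ahead of the robot, y to its left, z up, the work surface at z = 0. Lengths are in m, angles in rad, forces in N, time in s.
With the tool pointing down it reaches from about 0.35 to 0.775 m from the base axis. Payload 5.5 kg.
Tool frame: the origin (TCP) lies at the very end of the fingers, on their centre line; the grasp point (between the pads) lies env.pinch_z behind it (env.pinch_z is the distance from the TCP to the grasp point, in m); z points along the fingers, y is the line along which they close (so a half turn about z gives the same grasp; the last joint's range is limited). The gripper opens to 85 mm and grips with 20 to 120 N. Pads are 22 mm wide; open, the fingers measure 114 mm over their backs; the gripper's body (76 mm by 85 mm) begins 54 mm behind the grasp point. The pads swing forward as they close: fully open they stand 13 mm farther back than shut.
Start: joints at [0.972, 0.313, 0.046, 1.304, 0, 1.431], TCP at [0.255, 0.516, 0.196] pointing down, gripper open.
Joint ranges: [-2.76, 2.76], [-0.86, 1.69], [-1.03, 1.26], [-2.2, 2.34], [-1.47, 1.5], [-3.14, 3.14]. Speed limits (rad/s): [2.57, 2.57, 3.14, 3.14, 3.14, 3.14].

## Interface

Orientations are given as a unit quaternion [w, x, y, z].
In Python, from workcell import env, eyes gives the robot as it stands.
- The arm moves only by the shell command python3 -m jog 'ROWS' [FORCE]. ROWS is JSON, one flat list of numbers, 7 for each row, row after row: the shift along the world's x, y, z as a fraction of full scale, then the turn, a rotation vector about the world's x, y, z as a fraction of full scale, then the opening, from -1 (shut) to 1 (fully open), so that 0 is half open. A call has 1 to 12 rows; each row is the pose to reach, as a shift and turn from the pose commanded when the call began, turning the shorter way round; what a row does not reach only later rows make up. Full scale, the value 1, is 20 cm for a shift and pi rad for a turn. A row lasts 1/12 s, in which the tool goes at most 41.7 mm and 7.16 degrees, less where a joint would pass 70% of its speed; a pose out of reach is approached as far as the arm can. A call with a number of a shift or a turn outside -1 to 1 is refused whole. A call with a gripper value outside its range is refused whole. The fingers move at their own pace and stop on an object; FORCE is the grip in N (left out, the last holds). Time passes only in rows, so rows that repeat a pose let the fingers close. It gives the time, the measured TCP pose, the force, the opening and the grip force at its end, in the units of the state.
- env.get_state(): the state, without advancing time (a new reading comes with each control period).
- eyes.read_camera(name): name is "scene" or "top" or "wrist"; returns (picture, depth): 384x512x3 uint8, red, green, blue; 384x512 float32, m along the optical axis (not along the pixel's ray), 0 where there is no reading.
- eyes.calibration(name): a dict with "fx", "fy", "cx", "cy" (pixels), "R" (3x3) and "t" (3): a world point X has camera coordinates R X + t; the wrist camera has in their place "tool_from_camera" (4x4, takes a point from camera to tool coordinates, whose origin is the TCP and whose axes are the flange's). Camera axes: x right, y down, z forward; pixel columns grow to the right and rows downward; lengths in m; the calibration is good to about 2 mm. A picture is of the moment at which its call begins: read the wrist's pose just before it. calibration takes no time and is no camera call.
- env.hand_in(): hands the job in; it is judged then, once.
The state is a dict: "clock": time; "joint_pos": joint angles; "qvel": joint speeds; "tau": joint torques, N m; "tcp_pos": TCP position; "orientation": TCP orientation; "wrist_force": force on the tool from outside, world axes, zero at the start; "ft_torque": the same for the moment, N m; "finger_gap": finger opening in m; "grip_force": force on a finger pad.
Only numpy, scipy, OpenCV 4.12 (cv2) and the standard library are available. Lean on these libraries where they do the work, as an engineer would, in place of code of your own. Each camera call takes 0.05 s, during which the arm holds its last target. There are 200 camera calls.

## Working session

There is one attempt and no reset: what is moved stays moved. The work goes in short steps, Python scripts to look and compute and a shell command to move; the robot and the scene stay as the last step left them, time stands still between calls to the robot, and variables do not carry over. Pictures are saved under pics/ and viewed, at most 14 in all, crops included, and the job is handed in when it is done.

```bash
ls; mkdir -p pics; cat > h.py <<'E'
import numpy as np, cv2
from workcell import env, eyes
def snap(name,fn):
    p,d=eyes.read_camera(name); cv2.imwrite('pics/'+fn+'.png',p[:,:,::-1]); np.savez('/tmp/'+fn+'.npz',p=p,d=d); return p,d
def cloud(name,d):
    c=eyes.calibration(name); v,u=np.mgrid[:384,:512]
    X=np.stack([(u-c['cx'])/c['fx']*d,(v-c['cy'])/c['fy']*d,d],-1)
    return (X-np.array(c['t']))@np.array(c['R'])
E
python3 - <<'E'
from h import *
print(env.get_state(),env.pinch_z)
for n in ['scene','top','wrist']:
    snap(n,n+'0'); print(n,eyes.calibration(n))
E
```

```text
pics
{'clock': 0.0, 'joint_pos': array([ 9.72377349e-01,  3.13994329e-01,  4.49923368e-02,  1.30356739e+00,
       -1.26493474e-05,  1.43123549e+00]), 'qvel': array([-1.83671740e-03, -2.51558811e-04, -5.03357737e-04,  5.34073647e-04,
       -8.96136737e-05, -1.34705840e-03]), 'tau': array([-4.71133408e-04, -4.80629289e+01,  2.98532152e+01,  1.93952664e-02,
       -1.43823527e-04, -1.01651696e-05]), 'tcp_pos': array([0.25435939, 0.51506377, 0.19501782]), 'orientation': array([-3.13848479e-04,  2.27421497e-01,  9.73796014e-01, -8.29139570e-04]), 'wrist_force': array([-0.37760809,  0.24901963, -0.16443449]), 'ft_torque': array([-0.00450978, -0.00406543, -0.04218137]), 'grip_force': 0.0, 'finger_gap': 0.08550397997617037} 0.0187
scene {'fx': 442.7983560817912, 'fy': 442.7983560817912, 'cx': 251.6514470735803, 'cy': 192.85081959643765, 'R': array([[ 0.72986796, -0.68357163,  0.00475233],
       [-0.52814657, -0.56830289, -0.63094614],
       [ 0.43399765,  0.45799745, -0.77581208]]), 't': array([-0.35324249,  0.28622454,  0.91221059])}
top {'fx': 407.9596875580248, 'fy': 407.9596875580248, 'cx': 261.7214925241412, 'cy': 189.91747116134934, 'R': array([[-2.21686258e-03, -9.99795675e-01,  2.00921413e-02],
       [-9.96306302e-01,  4.83477034e-04, -8.58691905e-02],
       [ 8.58419312e-02, -2.02082872e-02, -9.96103804e-01]]), 't': array([-0.00605835,  0.47538318,  1.22352916])}
wrist {'fx': 303.428516507981, 'fy': 303.428516507981, 'cx': 260.64685166757766, 'cy': 194.4679383675025, 'tool_from_camera': array([[-7.83263458e-05, -9.58882824e-01, -2.83802261e-01,
         7.22009094e-02],
       [ 9.99999647e-01,  1.62302792e-04, -8.24361570e-04,
        -4.01903320e-04],
       [ 8.36528050e-04, -2.83802226e-01,  9.58882473e-01,
        -1.76514353e-01],
       [ 0.00000000e+00,  0.00000000e+00,  0.00000000e+00,
         1.00000000e+00]])}
```

View pics/top0.png

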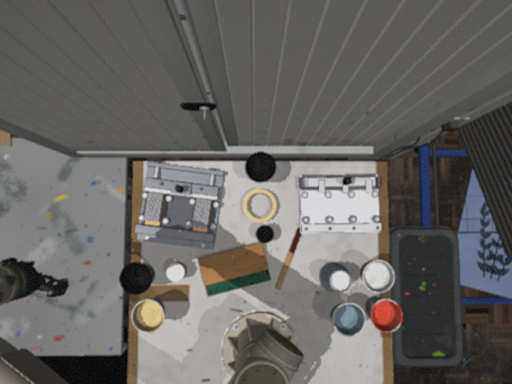

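View pics/scene0.png

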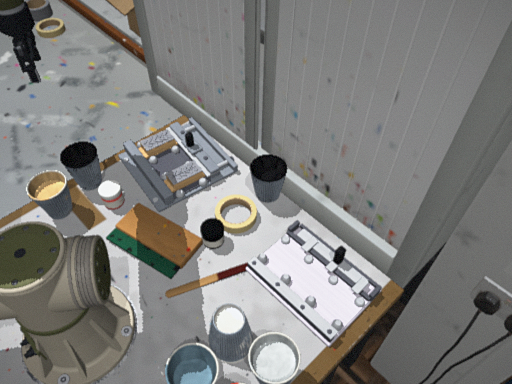

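Top view: the vise is at left (about 180,205) and holds two blocks (153,210 and 200,212). The bed is at right (340,205) with the lock grip near (347,180). The cup is at (262,165). Next step is zooming in and measuring.

```bash
python3 - <<'E'
from h import *
z=np.load('/tmp/top0.npz'); p,d=z['p'],z['d']
a=p[155:255,130:230][:,:,::-1]; b=p[160:245,290:390][:,:,::-1]
A=cv2.resize(a,(400,400),interpolation=cv2.INTER_CUBIC);B=cv2.resize(b,(400,340),interpolation=cv2.INTER_CUBIC)
o=np.zeros((400,800,3),np.uint8);o[:,:400]=A;o[:340,400:]=B
cv2.imwrite('pics/crop0.png',o)
P=cloud('top',d)
for (u,v) in [(153,200),(153,220),(200,205),(200,225),(178,215),(180,188),(347,180),(262,165),(200,175),(340,210),(310,188),(176,260)]:
    print(u,v,P[v,u].round(4))
# black grips above 60mm
hsv=cv2.cvtColor(p,cv2.COLOR_RGB2HSV)
for n,(x0,x1,y0,y1),h in [('jaw',(165,195,175,200),.075),('lock',(335,360,170,190),.06)]:
    m=np.zeros((384,512),bool); m[y0:y1,x0:x1]=True
    m&=(P[...,2]>h)&(P[...,2]<h+.03)
    print(n,m.sum(),P[m].mean(0),P[m].min(0),P[m].max(0))
E
```

```text
153 200 [0.4434 0.3167 0.0443]
153 220 [0.3842 0.3146 0.0479]
200 205 [0.4283 0.1771 0.0467]
200 225 [0.3692 0.1767 0.0445]
178 215 [0.3996 0.2479 0.0126]
180 188 [0.4756 0.2302 0.0839]
347 180 [ 0.4997 -0.2557  0.0759]
262 165 [ 0.5464 -0.0069  0.0588]
200 175 [0.5223 0.1828 0.0107]
340 210 [ 0.4141 -0.2468  0.0131]
310 188 [ 0.4808 -0.1539  0.0242]
176 260 [0.2636 0.2534 0.0041]
jaw 45 [0.47587255 0.2355925  0.08556269] [0.46656299 0.2272581  0.07512409] [0.48729383 0.24456719 0.0920089 ]
lock 50 [ 0.50105008 -0.2565567   0.07351318] [ 0.49098167 -0.26486691  0.06166578] [ 0.51197419 -0.24921461  0.08263035]
```

View pics/crop0.png

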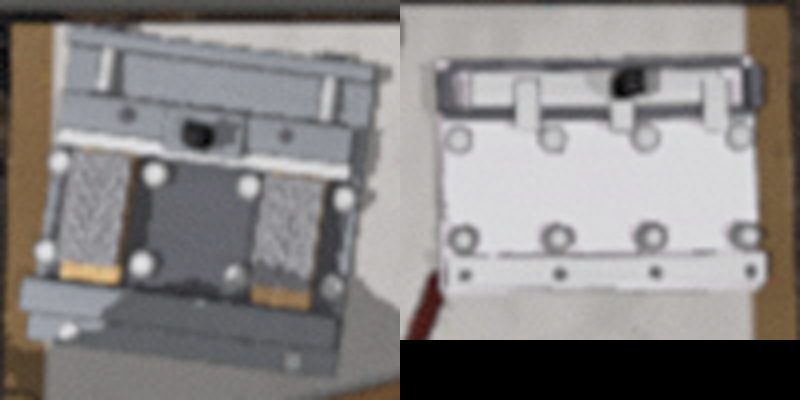

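The zoomed crop shows the vise turned about -8°, with a leaf-like or chevron block at left (95,210) and another at right (290,230); the middle slot is empty. On the bed the lock tabs (525, 620, 712 at y about 100) are part-way over the bays, so the slide has to go back about 22 mm. I'll move over the vise for a wrist look.

```bash
python3 -m jog '[0.6,-1,0.15,0,0,0.1,1, 0.6,-1,0.15,0,0,0.1,1, 0.6,-1,0.15,0,0,0.1,1, 0.6,-1,0.15,0,0,0.1,1, 0.6,-1,0.15,0,0,0.1,1, 0.6,-1,0.15,0,0,0.1,1, 0.6,-1,0.15,0,0,0.1,1, 0.6,-1,0.15,0,0,0.1,1]'
python3 -m jog '[0.05,-0.4,0,0,0,0,1, 0.05,-0.4,0,0,0,0,1, 0.05,-0.4,0,0,0,0,1, 0.05,-0.4,0,0,0,0,1]'
cat >> h.py <<'E'
from scipy.spatial.transform import Rotation as Ro
def wcam(s):
    c=eyes.calibration('wrist'); q=s['orientation']
    T=np.eye(4);T[:3,:3]=Ro.from_quat([q[1],q[2],q[3],q[0]]).as_matrix();T[:3,3]=s['tcp_pos']
    return c,T@np.array(c['tool_from_camera'])
def wsnap(fn):
    s=env.get_state(); c,T=wcam(s); p,d=snap('wrist',fn)
    v,u=np.mgrid[:384,:512]
    X=np.stack([(u-c['cx'])/c['fx']*d,(v-c['cy'])/c['fy']*d,d],-1)
    P=X@T[:3,:3].T+T[:3,3]; P[d==0]=np.nan
    np.savez('/tmp/'+fn+'.npz',p=p,d=d,P=P,T=T); return p,P,T
def onplane(u,v,z,T):
    c=eyes.calibration('wrist'); r=T[:3,:3]@np.array([(u-c['cx'])/c['fx'],(v-c['cy'])/c['fy'],1])
    return T[:3,3]+r*(z-T[2,3])/r[2]
E
python3 - <<'E'
from h import *
p,P,T=wsnap('w1'); s=env.get_state(); print(s['tcp_pos'],s['orientation'])
cv2.imwrite('pics/w1b.png',cv2.resize(p[:,:,::-1],(768,576),interpolation=cv2.INTER_CUBIC))
E
```

```text
clock: 0.82
tcp_pos: [0.3756, 0.3142, 0.2261]
orientation: [0.0, 0.074, 0.997, 0.0]
wrist_force: [0.1, 0.7, -0.4]
finger_gap: 0.0851
grip_force: 0.0
clock: 1.15
tcp_pos: [0.3843, 0.2351, 0.2257]
orientation: [-0.0, 0.073, 0.997, 0.0]
wrist_force: [-0.1, 0.8, 0.1]
finger_gap: 0.0853
grip_force: 0.0
[0.38436601 0.2359997  0.22577183] [-1.97552468e-04  7.23987109e-02  9.97375706e-01  2.98152869e-04]
```

View pics/w1b.png

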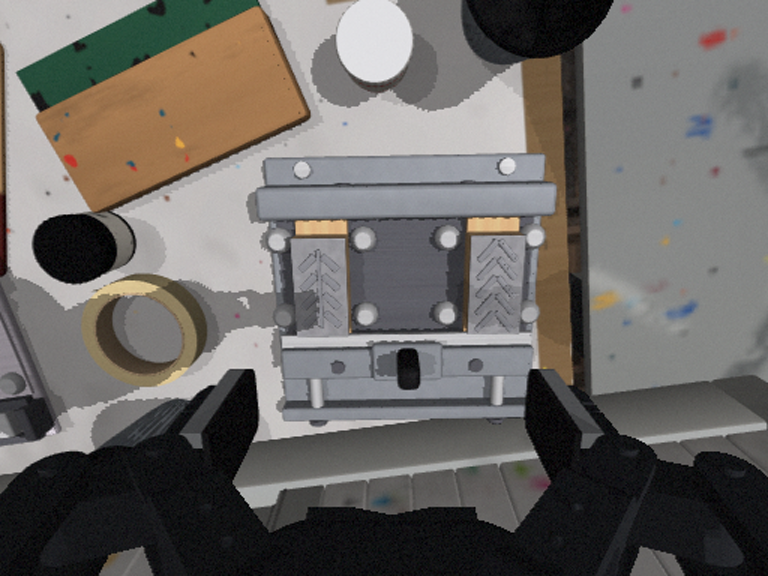

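The wrist view (down = +x) shows the jaw grip at (408,368) and the two blocks at (320,285) and (495,285), with the gripper almost square to the vise. Computing positions.

```bash
python3 - <<'E'
from h import *
z=np.load('/tmp/w1.npz');P,T,p=z['P'],z['T'],z['p']
f=lambda u,v,h:onplane(u/1.5,v/1.5,h,T)
n=[f(u,v,.026) for u,v in [(277,238),(364,238),(448,237),(535,236)]]
g=[f(u,v,.026) for u,v in [(282,316),(366,314),(447,314),(530,313)]]
print(np.round(n,4),np.round(g,4))
for q in (n,g):
    w=q[3]-q[0]; print('yaw y-axis-90 deg',np.degrees(np.arctan2(w[1],w[0]))-90)
m=(P[...,2]>.078)&(P[...,2]<.1);v,u=np.nonzero(m);k=(u>250)&(u<290)&(v>225)&(v<265)
Q=P[v[k],u[k]];print('grip',len(Q),Q.mean(0),Q.min(0),Q.max(0))
# block tops
m=((abs(P[...,2]-.044)<.006)).astype(np.uint8); m[:157]=0;m[223:]=0
for x0,x1 in ((190,234),(308,352)):
    mm=np.zeros_like(m);mm[:,x0:x1]=m[:,x0:x1];pts=np.argwhere(mm)[:,::-1].astype(np.float32)
    (c,s,a)=cv2.minAreaRect(pts);print('block',c,s,a,f(c[0]*1.5,c[1]*1.5,.044), len(pts), np.median(P[mm>0],0))
E
```

```text
[[0.3626 0.1417 0.026 ]
 [0.3732 0.2134 0.026 ]
 [0.3826 0.2827 0.026 ]
 [0.3923 0.3544 0.026 ]] [[0.4306 0.1311 0.026 ]
 [0.4395 0.2042 0.026 ]
 [0.4499 0.2743 0.026 ]
 [0.4595 0.3462 0.026 ]]
yaw y-axis-90 deg -7.951656888245637
yaw y-axis-90 deg -7.662459069316796
grip 238 [0.4746451  0.23431719 0.08470682] [0.4661946  0.22539328 0.07805608] [0.48553561 0.24316493 0.08796032]
block (212.48617553710938, 190.13259887695312) (65.08574676513672, 36.89826202392578) 87.83892822265625 [0.40325136 0.17198396 0.044     ] 2304 [0.40310802 0.17228363 0.04272643]
block (329.9774169921875, 189.47511291503906) (37.00568771362305, 66.7814712524414) 2.726310968399048 [0.42344921 0.31453752 0.044     ] 2372 [0.42299866 0.31444156 0.04273307]
```

```bash
python3 -m jog '[0.455,-0.01,-0.4,0,0,0,0.2, 0.455,-0.01,-0.4,0,0,0,0.2, 0.455,-0.01,-0.4,0,0,0,0.2, 0.455,-0.01,-0.4,0,0,0,0.2, 0.455,-0.01,-0.84,0,0,0,0.2, 0.455,-0.01,-0.84,0,0,0,0.2, 0.455,-0.01,-0.84,0,0,0,0.2, 0.455,-0.01,-0.84,0,0,0,0.2, 0.455,-0.01,-0.84,0,0,0,-1, 0.455,-0.01,-0.84,0,0,0,-1, 0.455,-0.01,-0.84,0,0,0,-1, 0.455,-0.01,-0.84,0,0,0,-1]' 40
python3 -m jog '[0,0,0,0,0,0,-1, 0,0,0,0,0,0,-1, 0.03,-0.004,0,0,0,0,-1, 0.06,-0.008,0,0,0,0,-1, 0.09,-0.012,0,0,0,0,-1, 0.11,-0.015,0,0,0,0,-1, 0.115,-0.016,0,0,0,0,-1, 0.115,-0.016,0,0,0,0,-1]'
```

```text
clock: 2.2
tcp_pos: [0.4773, 0.2343, 0.0602]
orientation: [0.002, 0.072, 0.997, 0.001]
wrist_force: [-0.6, 0.6, -0.4]
finger_gap: 0.0028
grip_force: 0.0
clock: 2.87
tcp_pos: [0.4992, 0.2301, 0.0577]
orientation: [-0.0, 0.073, 0.997, -0.0]
wrist_force: [-0.2, 1.0, 0.4]
finger_gap: 0.0003
grip_force: 0.0
```

```bash
python3 - <<'E'
from h import *
p,P,T=wsnap('w2')
q,_=snap('scene','s2')
o=np.hstack([cv2.resize(p[130:,100:420][:,:,::-1],(400,320)),cv2.resize(q[90:220,100:262][:,:,::-1],(400,320))])
cv2.imwrite('pics/w2b.png',o)
E
```

```text
(no output)
```

View pics/w2b.png

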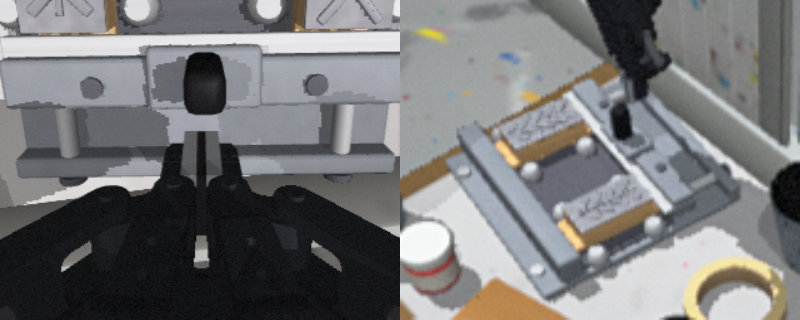

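The picture shows the closed fingers just behind (+x of) the jaw grip at about (205,85): it slipped out. Remeasuring the grip.

```bash
python3 - <<'E'
from h import *
s=env.get_state();print(s['tcp_pos'],s['orientation'],s['joint_pos'])
z=np.load('/tmp/w2.npz');P,T,p=z['P'],z['T'],z['p']
u0,v0=100+320*205/400,130+254*85/320
print(u0,v0)
for zz in (.07,.08,.088): print(onplane(100+320*205/400,130+254*57/320,zz,T))
sub=P[int(v0)-30:int(v0)+8,int(u0)-20:int(u0)+20].reshape(-1,3);k=sub[:,2]>.078
print('grip w2',sub[k].mean(0),sub[k].min(0),sub[k].max(0))
z=np.load('/tmp/scene0.npz');P=cloud('scene',z['d']);m=np.zeros((384,512),bool);m[122:150,180:200]=1
m&=(P[...,2]>.065)&(P[...,2]<.1);print('scene',m.sum(),P[m].mean(0),P[m].min(0),P[m].max(0))
E
```

```text
[0.49846408 0.23023966 0.05766115] [-3.44964455e-04  7.23275592e-02  9.97380871e-01 -6.22474565e-05] [ 2.86404947e-01  3.44732434e-01 -2.60963980e-01  9.65789623e-01
  1.25699264e-04  4.31186451e-01]
264.0 197.46875
[0.46485976 0.23649749 0.07      ]
[0.46258946 0.23672102 0.08      ]
[0.46077322 0.23689985 0.088     ]
grip w2 [0.47152785 0.23503125 0.08465967] [0.46661011 0.22569935 0.0781595 ] [0.47872338 0.24374621 0.08783207]
scene 79 [0.47412172 0.2317424  0.08044322] [0.46539423 0.22404944 0.06573287] [0.48541227 0.24340605 0.09133932]
```

```bash
python3 - <<'E'
from h import *
z=np.load('/tmp/w2.npz');P,T,p=z['P'],z['T'],z['p']
for v in range(180,300,6): print(v,P[v,253].round(4),P[v,268].round(4),p[v,253])
z=np.load('/tmp/s2.npz');S=cloud('scene',z['d'])
for v,u in [(124,191),(126,192),(120,192),(130,191),(140,191),(110,200)]: print(v,u,S[v,u].round(4))
E
```

```text
180 [0.4674 0.2299 0.0669] [0.4673 0.2383 0.0722] [11  5 11]
186 [0.4672 0.2303 0.0813] [0.4683 0.238  0.0814] [17 14 17]
192 [0.4694 0.23   0.0849] [0.4703 0.2376 0.0855] [30 29 32]
198 [0.4721 0.2296 0.0864] [0.4731 0.2372 0.0867] [35 36 36]
204 [0.4757 0.2291 0.0852] [0.4762 0.2368 0.087 ] [33 32 31]
210 [0.4787 0.2286 0.0858] [0.4793 0.2363 0.0872] [28 26 30]
216 [0.4819 0.2281 0.086 ] [0.4832 0.2358 0.0855] [29 26 28]
222 [0.515  0.2211 0.0092] [0.5173 0.2329 0.0078] [162 165 174]
228 [0.5203 0.2203 0.0088] [0.5217 0.2322 0.0096] [163 167 175]
234 [0.4879 0.2274 0.0953] [0.4888 0.2348 0.0958] [91 93 95]
240 [0.4878 0.2276 0.1025] [0.4891 0.2346 0.1019] [93 94 97]
246 [0.4876 0.2278 0.1094] [0.4886 0.2345 0.1093] [93 93 95]
252 [0.4879 0.2279 0.1146] [0.4888 0.2344 0.1148] [90 91 94]
258 [0.4885 0.2279 0.1189] [0.4886 0.2343 0.1205] [92 94 97]
264 [0.488  0.2281 0.1248] [0.4891 0.2341 0.1245] [90 89 94]
270 [0.4883 0.2282 0.129 ] [0.4895 0.234  0.1284] [108 110 111]
276 [0.4872 0.2285 0.1352] [0.4878 0.234  0.1356] [23 23 26]
282 [0.487  0.2287 0.1395] [0.4882 0.2339 0.1389] [25 27 29]
288 [0.4878 0.2286 0.1421] [0.4874 0.2339 0.1437] [19 19 22]
294 [0.4894 0.2284 0.1432] [0.4899 0.2336 0.1436] [15 16 19]
124 191 [0.4877 0.2333 0.1164]
126 192 [0.4867 0.2283 0.1134]
120 192 [0.4858 0.2234 0.1375]
130 191 [0.538  0.3149 0.0084]
140 191 [0.4769 0.227  0.0709]
110 200 [0.4853 0.1827 0.1956]
```

```bash
python3 -m jog '[0,0,0.3,0,0,0,0.2, 0,0,0.3,0,0,0,0.2, -0.12,0.02,0.3,0,0,0,0.2, -0.12,0.02,0.3,0,0,0,0.2, -0.12,0.02,0,0,0,0,0.2, -0.12,0.02,0,0,0,0,0.2, -0.12,0.02,-0.1,0,0,0,0.2, -0.12,0.02,-0.1,0,0,0,0.2, -0.12,0.02,-0.1,0,0,0,-1, -0.12,0.02,-0.1,0,0,0,-1, -0.12,0.02,-0.1,0,0,0,-1, -0.12,0.02,-0.1,0,0,0,-1]' 40
```

```text
clock: 3.97
tcp_pos: [0.4759, 0.2351, 0.0394]
orientation: [0.001, 0.072, 0.997, 0.001]
wrist_force: [-0.2, 1.1, 2.7]
finger_gap: 0.0169
grip_force: 40.7
```

```bash
python3 -m jog '[0.03,-0.004,0,0,0,0,-1, 0.06,-0.008,0,0,0,0,-1, 0.09,-0.012,0,0,0,0,-1, 0.11,-0.015,0,0,0,0,-1, 0.112,-0.016,0,0,0,0,-1, 0.112,-0.016,0,0,0,0,-1]'
python3 -m jog '[0,0,0,0,0,0,0.2, 0,0,0,0,0,0,0.2, 0,0,0,0,0,0,0.2, 0,0,0.5,0,0,0,1, 0,0,0.5,0,0,0,1, 0,0,0.5,0,0,0,1, -0.6,0,0.9,0,0,0,1, -0.6,0,0.9,0,0,0,1, -0.6,0,0.9,0,0,0,1, -0.6,0,0.9,0,0,0,1, -0.6,0,0.9,0,0,0,1]'
python3 - <<'E'
from h import *
p,P,T=wsnap('w3'); s=env.get_state();print(s['tcp_pos'],s['orientation'])
m=(P[...,2]>.078)&(P[...,2]<.1);m[:180]=0;m[300:]=0
n,l,st,c=cv2.connectedComponentsWithStats(m.astype(np.uint8))
for i in range(1,n):
    if st[i,4]>60: print(c[i],st[i,4],np.median(P[l==i],0))
q,d=snap('top','t3')
Pt=cloud('top',d);mm=(Pt[...,2]>.078)&(Pt[...,2]<.1)
cv2.imwrite('pics/w3b.png',cv2.resize(p[:,:,::-1],(640,480)))
E
```

```text
clock: 4.47
tcp_pos: [0.4976, 0.2323, 0.0394]
orientation: [0.0, 0.072, 0.997, 0.001]
wrist_force: [-4.3, 3.1, 6.2]
finger_gap: 0.0168
grip_force: 41.3
clock: 5.38
tcp_pos: [0.3754, 0.2314, 0.2211]
orientation: [0.002, 0.072, 0.997, 0.001]
wrist_force: [0.7, -0.4, 0.8]
finger_gap: 0.0851
grip_force: 0.0
[0.37701988 0.23146149 0.21968519] [1.88909357e-03 7.17221447e-02 9.97422603e-01 7.17966136e-04]
[275.72033898 275.25423729] 236 [0.49533642 0.23154663 0.08521402]
```

View pics/w3b.png

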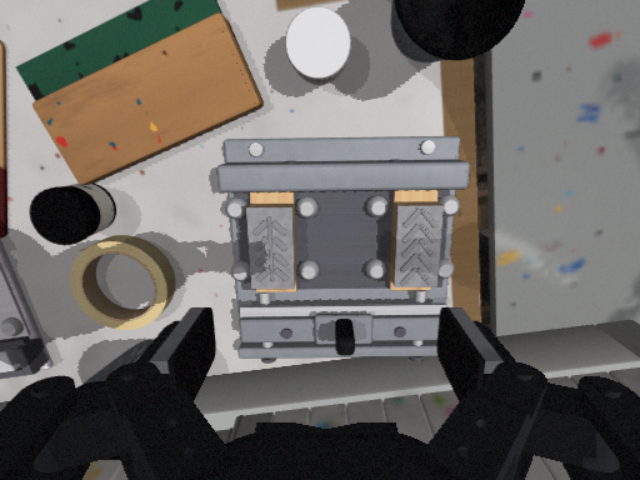

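The picture shows the jaw open (a gap now shows beyond the far tongues, about y=295) with both blocks in place. Next, the bed.

```bash
python3 -m jog '[0.05,-1,0,0,0,0.045,1, 0.05,-1,0,0,0,0.045,1, 0.05,-1,0,0,0,0.045,1, 0.05,-1,0,0,0,0.045,1, 0.05,-1,0,0,0,0.045,1, 0.05,-1,0,0,0,0.045,1]'
python3 -m jog '[0.05,-1,0,0,0,0,1, 0.05,-1,0,0,0,0,1, 0.05,-1,0,0,0,0,1, 0.05,-1,0,0,0,0,1, 0.05,-1,0,0,0,0,1, 0.05,-1,0,0,0,0,1]'
python3 -m jog '[0,-0.4,0,0,0,0,1, 0,-0.4,0,0,0,0,1, 0,-0.4,0,0,0,0,1, 0,-0.4,0,0,0,0,1]'
python3 - <<'E'
from h import *
p,P,T=wsnap('w4'); s=env.get_state();print(s['tcp_pos'],s['orientation'])
m=(P[...,2]>.066)&(P[...,2]<.09);m[300:]=0
n,l,st,c=cv2.connectedComponentsWithStats(m.astype(np.uint8))
for i in range(1,n):
    if st[i,4]>60: print(c[i],st[i],np.median(P[l==i],0),P[l==i].min(0),P[l==i].max(0))
cv2.imwrite('pics/w4b.png',cv2.resize(p[:,:,::-1],(768,576),interpolation=cv2.INTER_CUBIC))
E
```

```text
clock: 5.98
tcp_pos: [0.3885, 0.0241, 0.2166]
orientation: [-0.001, 0.007, 1.0, -0.001]
wrist_force: [0.3, 0.5, -0.3]
finger_gap: 0.0855
grip_force: 0.0
clock: 6.48
tcp_pos: [0.3982, -0.1753, 0.2162]
orientation: [-0.0, 0.005, 1.0, -0.001]
wrist_force: [0.1, -0.2, 0.7]
finger_gap: 0.0853
grip_force: 0.0
clock: 6.82
tcp_pos: [0.397, -0.2507, 0.2161]
orientation: [-0.001, 0.004, 1.0, 0.001]
wrist_force: [-0.0, 0.2, -0.6]
finger_gap: 0.0855
grip_force: 0.0
[ 0.39681653 -0.24924869  0.216352  ] [-0.00104789  0.00270174  0.99999511  0.00117457]
[165.19558761  15.13831141] [ 122    0   86   38 2357] [ 0.24464508 -0.33715752  0.0815285 ] [ 0.23262077 -0.37155153  0.07869154] [ 0.26397415 -0.29800669  0.08997613]
[193.09947644  30.52356021] [162   0  52  45 191] [ 0.26045381 -0.31128361  0.07812982] [ 0.23564229 -0.34250614  0.06610259] [ 0.26985878 -0.29168776  0.08990023]
[285.25442177  12.96462585] [252   0  71  26 735] [ 0.24490115 -0.2284104   0.07778906] [ 0.22953292 -0.2579875   0.06601419] [ 0.25099288 -0.1926481   0.08993206]
[252.12109375 260.375     ] [245 251  15  19 256] [ 0.498814   -0.26186415  0.07333774] [ 0.4903106  -0.27047028  0.0661301 ] [ 0.51178181 -0.25367484  0.07647672]
[453.90235294 271.58823529] [431 255  67  45 850] [ 0.5088985  -0.03073794  0.07867316] [ 0.4938941  -0.04579506  0.06600397] [0.55336827 0.01862758 0.08995729]
[499.69256198 285.97024793] [483 268  29  32 605] [0.53401766 0.03274568 0.07734295] [0.50442295 0.019944   0.06602595] [0.55866087 0.03788323 0.08998901]
```

View pics/w4b.png

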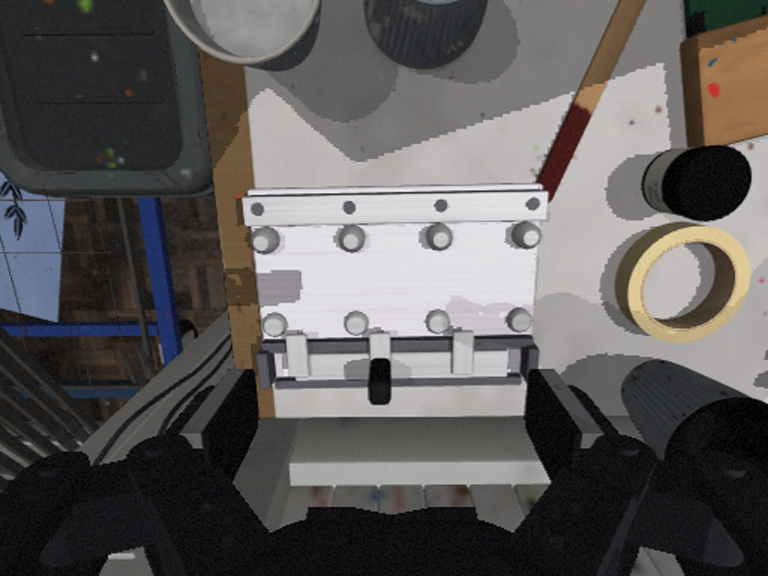

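The wrist view shows the lock grip top at (379,380), three tabs at (297/379/462, 355) about 20 mm from drawn back, and pins in rows at y≈237 and y≈322. Computing the bed frame.

```bash
python3 - <<'E'
from h import *
z=np.load('/tmp/w4.npz');P,T,p=z['P'],z['T'],z['p']
f=lambda u,v,h:onplane(u/1.5,v/1.5,h,T)
n=np.array([f(u,v,.034) for u,v in [(266,237),(353,235),(439,234),(527,233)]])
g=np.array([f(u,v,.022) for u,v in [(273,324),(356,322),(437,321),(519,320)]])
print(n.round(4),g.round(4))
for q in (n,g): w=q[3]-q[0];print(np.degrees(np.arctan2(w[1],w[0]))-90, np.linalg.norm(w)/3)
d=g.mean(0)-n.mean(0);print('x axis',np.degrees(np.arctan2(d[1],d[0])),np.linalg.norm(d[:2]))
# bay2 centre: between -34 and +42
c=n.mean(0)+d*34/76; print('bay2',c)
# lip edge / heights
for v in range(118,165,3): print(v,P[v,265].round(4))
E
```

```text
[[ 0.3843 -0.35    0.034 ]
 [ 0.3832 -0.281   0.034 ]
 [ 0.3829 -0.2128  0.034 ]
 [ 0.3827 -0.1432  0.034 ]] [[ 0.4622 -0.3537  0.022 ]
 [ 0.4609 -0.2817  0.022 ]
 [ 0.4605 -0.2116  0.022 ]
 [ 0.4602 -0.1407  0.022 ]]
0.4564764634795182 0.06895678697721169
0.5466629382365369 0.07101296627570466
x axis -0.11797731162951554 0.07766989990440631
bay2 [ 0.41802447 -0.24682462  0.02863158]
118 [ 0.3403 -0.245  -0.0035]
121 [ 0.3439 -0.2451 -0.0009]
124 [ 0.3472 -0.2452  0.0069]
127 [ 0.3507 -0.2452  0.0085]
130 [ 0.3526 -0.2456  0.0317]
133 [ 0.3561 -0.2456  0.0301]
136 [ 0.3594 -0.2456  0.0325]
139 [ 0.363  -0.2456  0.0309]
142 [ 0.3665 -0.2456  0.0313]
145 [ 0.37   -0.2456  0.0313]
148 [ 0.3738 -0.2456  0.0299]
151 [ 0.3799 -0.2454  0.0119]
154 [ 0.3836 -0.2454  0.0124]
157 [ 0.3874 -0.2454  0.0127]
160 [ 0.3914 -0.2454  0.0115]
163 [ 0.3955 -0.2454  0.0103]
```

```bash
python3 -m jog '[0.52,-0.06,-0.3,0,0,0,0.2, 0.52,-0.06,-0.3,0,0,0,0.2, 0.52,-0.06,-0.3,0,0,0,0.2, 0.52,-0.06,-0.3,0,0,0,0.2, 0.52,-0.06,-0.97,0,0,0,0.2, 0.52,-0.06,-0.97,0,0,0,0.2, 0.52,-0.06,-0.97,0,0,0,0.2, 0.52,-0.06,-0.97,0,0,0,0.2, 0.52,-0.06,-0.97,0,0,0,0.2, 0.52,-0.06,-0.97,0,0,0,0.2]' 40
python3 -m jog '[0,0,0,0,0,0,-1, 0,0,0,0,0,0,-1, 0,0,0,0,0,0,-1, 0,0,0,0,0,0,-1, 0,0,0,0,0,0,-1, 0,-0.03,0,0,0,0,-1, 0,-0.06,0,0,0,0,-1, 0,-0.09,0,0,0,0,-1, 0,-0.09,0,0,0,0,-1]'
```

```text
clock: 7.7
tcp_pos: [0.5013, -0.2603, 0.025]
orientation: [-0.0, 0.001, 1.0, 0.0]
wrist_force: [0.0, 0.2, 0.9]
finger_gap: 0.0513
grip_force: 0.0
clock: 8.45
tcp_pos: [0.5032, -0.2807, 0.0268]
orientation: [0.002, 0.002, 1.0, -0.001]
wrist_force: [-0.0, -0.1, 5.2]
finger_gap: 0.0172
grip_force: 39.3
```

```bash
python3 -m jog '[0,-0.01,0,0,0,0,-1, 0,-0.015,0,0,0,0,-1, 0,-0.02,0,0,0,0,-1, 0,-0.02,0,0,0,0,-1]'
python3 -m jog '[0,-0.01,0,0,0,0,-1, 0,-0.02,0,0,0,0,-1, 0,-0.02,0,0,0,0,-1]'
```

```text
clock: 8.78
tcp_pos: [0.5031, -0.2819, 0.0268]
orientation: [0.002, 0.001, 1.0, 0.001]
wrist_force: [1.4, 6.6, 8.6]
finger_gap: 0.0169
grip_force: 39.6
clock: 9.03
tcp_pos: [0.5031, -0.2818, 0.0267]
orientation: [0.003, -0.0, 1.0, 0.004]
wrist_force: [2.2, 18.1, 13.5]
finger_gap: 0.017
grip_force: 40.3
```

```bash
python3 -m jog '[0,0.018,0,0,0,0,0.2, 0,0.018,0,0,0,0,0.2, 0,0.018,0,0,0,0,0.2, 0,0.018,0,0,0,0,0.2, -0.1,0.1,0.95,0,0,0,1, -0.1,0.1,0.95,0,0,0,1, -0.1,0.1,0.95,0,0,0,1, -0.1,0.1,0.95,0,0,0,1, -0.4,0.12,0.95,0,0,0,1, -0.4,0.12,0.95,0,0,0,1, -0.4,0.12,0.95,0,0,0,1, -0.4,0.12,0.95,0,0,0,1]'
python3 - <<'E'
from h import *
p,P,T=wsnap('w5'); s=env.get_state();print(s['tcp_pos'],s['orientation'])
cv2.imwrite('pics/w5b.png',cv2.resize(p[90:280,140:380][:,:,::-1],(780,617),interpolation=cv2.INTER_CUBIC)[:600])
E
```

```text
clock: 10.03
tcp_pos: [0.4208, -0.2638, 0.2153]
orientation: [0.001, 0.003, 1.0, -0.001]
wrist_force: [0.2, 0.1, -0.7]
finger_gap: 0.0856
grip_force: 0.0
[ 0.42120709 -0.26361609  0.21435618] [ 6.99067833e-04  2.28681297e-03  9.99996996e-01 -5.38790334e-04]
```

View pics/w5b.png

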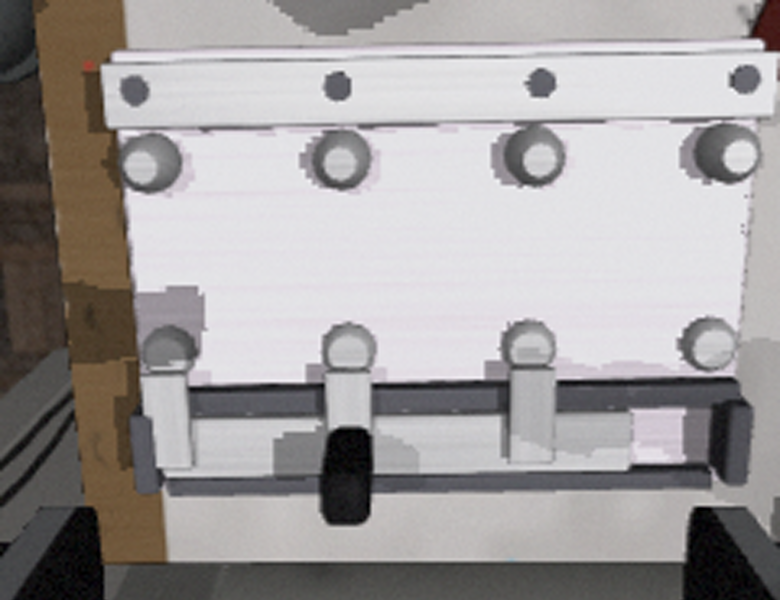

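The crop shows the tabs lined up with the far pins (168/350/529 at y≈350), so the lock is fully back. Near pin tops are at (141,165), (341,162), (541,158), (740,155). Refining the bay frames from these.

```bash
python3 - <<'E'
from h import *
z=np.load('/tmp/w5.npz');P,T,p=z['P'],z['T'],z['p']
f=lambda u,v,h:onplane(140+(u+.5)/3.25-.5,90+(v+.5)/3.25-.5,h,T)
n=np.array([f(u,v,.034) for u,v in [(141,165),(341,162),(541,158),(740,155)]])
g=np.array([f(u,v,.022) for u,v in [(350,350),(529,348),(713,345)]])
l=np.array([f(u,v,.033) for u,v in [(107,129),(439,123),(772,117)]])
e=np.array([f(u,v,.023) for u,v in [(200,383),(640,379)]])
for n_,q in zip('ngle',(n,g,l,e)): w=q[-1]-q[0];print(n_,q.round(4)[:,:2].tolist(),np.degrees(np.arctan2(w[1],w[0]))-90, np.linalg.norm(w))
s=env.get_state()
E
```

```text
n [[0.3883, -0.3553], [0.3876, -0.2833], [0.3865, -0.2116], [0.3858, -0.1404]] 0.6557765440546603 0.21488924150615354
g [[0.4619, -0.2819], [0.4614, -0.2118], [0.4605, -0.1398]] 0.5622912177680774 0.14211804340108214
l [[0.3756, -0.3667], [0.3741, -0.2482], [0.3726, -0.13]] 0.7165851491078286 0.2367264752089121
e [[0.475, -0.3415], [0.4741, -0.1677]] 0.2918474853108819 0.17373560853296696
```

```bash
python3 - <<'E'
from h import *
c=eyes.calibration('wrist');M=np.array(c['tool_from_camera'])
v,u=np.mgrid[:384,:512]
for fn in ('w5','w2'):
    d=np.load('/tmp/%s.npz'%fn)['d']
    X=np.stack([(u-c['cx'])/c['fx']*d,(v-c['cy'])/c['fy']*d,d],-1)@M[:3,:3].T+M[:3,3]
    m=(d>0)&(abs(X[...,0])<.02)&(abs(X[...,1])<.07)&(X[...,2]<-.005)&(X[...,2]>-.1)
    q=X[m];print(fn,m.sum(),q.min(0),q.max(0),np.percentile(q[:,2],[90,97,99]), )
    k=q[:,2]>np.percentile(q[:,2],97);print(q[k].min(0),q[k].max(0))
E
```

```text
w5 11196 [-0.01233195 -0.06998203 -0.09999982] [ 0.01459104  0.06997542 -0.04624609] [-0.05957908 -0.05238556 -0.04951253]
[-0.01095845 -0.04999457 -0.05238232] [ 0.01155219  0.04813026 -0.04624609]
w2 13611 [-0.01218412 -0.04770077 -0.09999844] [ 0.01996697  0.04491555 -0.02361663] [-0.0585066  -0.0415259  -0.02789222]
[ 0.00644383 -0.01204547 -0.04151959] [ 0.01996697  0.01090194 -0.02361663]
```

```bash
python3 -m jog '[-0.05,1,0,0,0,0,0.6, -0.05,1,0,0,0,0,0.6, -0.05,1,0,0,0,0,0.6, -0.05,1,0,0,0,0,0.6, -0.05,1,0,0,0,0,0.6, -0.05,1,0,0,0,0,0.6]'
python3 -m jog '[-0.043,1,0,0,0,-0.042,0.6, -0.043,1,0,0,0,-0.042,0.6, -0.043,1,0,0,0,-0.042,0.6, -0.043,1,0,0,0,-0.042,0.6, -0.043,1,0,0,0,-0.042,0.6, -0.043,1,0,0,0,-0.042,0.6]'
python3 -m jog '[0,0.178,0,0,0,0,0.6, 0,0.178,0,0,0,0,0.6, 0,0.178,0,0,0,0,0.6]'
python3 - <<'E'
from h import *
p,P,T=wsnap('w6'); s=env.get_state();print(s['tcp_pos'],s['orientation'])
m=((abs(P[...,2]-.0435)<.005)).astype(np.uint8);m[290:]=0
n,l,st,c=cv2.connectedComponentsWithStats(m)
for i in range(1,n):
    if st[i,4]>800:
        (cc,sz,a)=cv2.minAreaRect(np.argwhere(l==i)[:,::-1].astype(np.float32));print(cc,sz,a,onplane(*cc,.044,T),np.median(P[l==i],0))
E
```

```text
clock: 10.58
tcp_pos: [0.4102, -0.0577, 0.2131]
orientation: [-0.001, -0.002, 1.0, 0.001]
wrist_force: [0.1, 0.3, -0.8]
finger_gap: 0.068
grip_force: 0.0
clock: 11.08
tcp_pos: [0.4021, 0.1434, 0.213]
orientation: [-0.001, 0.063, 0.998, 0.001]
wrist_force: [0.5, -0.4, 0.7]
finger_gap: 0.0686
grip_force: 0.0
clock: 11.33
tcp_pos: [0.4028, 0.1739, 0.2129]
orientation: [-0.001, 0.066, 0.998, -0.0]
wrist_force: [0.2, 0.5, 0.8]
finger_gap: 0.0685
grip_force: 0.0
[0.40273763 0.17290107 0.21301124] [-7.16894508e-04  6.67563601e-02  9.97768960e-01 -4.19940473e-04]
(324.0, 111.5) (211.99996948242188, 22.999996185302734) 0.0 [0.34697192 0.25068939 0.044     ] [0.34691076 0.25022655 0.04224864]
(260.0, 172.0) (70.0, 38.0) 90.0 [0.40494328 0.17205695 0.044     ] [0.40389779 0.17178641 0.04280622]
(383.3484802246094, 171.4845428466797) (39.48882293701172, 73.211669921875) 5.8263421058654785 [0.42311623 0.31404343 0.044     ] [0.42272055 0.31407779 0.04267914]
(316.5, 242.0) (24.0, 173.0) 90.0 [0.50222142 0.23000542 0.044     ] [0.50313319 0.21446006 0.03977487]
```

```bash
python3 -m jog '[0.005,-0.004,-0.76,0,0,0,0.6, 0.005,-0.004,-0.76,0,0,0,0.6, 0.005,-0.004,-0.76,0,0,0,0.6, 0.005,-0.004,-0.76,0,0,0,0.6, 0.005,-0.004,-0.76,0,0,0,0.6, 0.005,-0.004,-0.76,0,0,0,0.6]'
python3 -m jog '[0,0,-0.1,0,0,0,0.6, 0,0,-0.2,0,0,0,0.6, 0,0,-0.3,0,0,0,0.6, 0,0,-0.39,0,0,0,0.6, 0,0,-0.39,0,0,0,0.6]'
```

```text
clock: 11.88
tcp_pos: [0.4024, 0.1705, 0.061]
orientation: [-0.002, 0.069, 0.998, -0.001]
wrist_force: [0.5, -0.0, 0.6]
finger_gap: 0.0683
grip_force: 0.0
clock: 12.3
tcp_pos: [0.4039, 0.1713, -0.0163]
orientation: [-0.0, 0.068, 0.998, -0.0]
wrist_force: [-0.6, -0.1, -0.6]
finger_gap: 0.0684
grip_force: 0.0
```

```bash
python3 -m jog '[0,0,0,0,0,0,-0.5, 0,0,0,0,0,0,-0.5, 0,0,0,0,0,0,-0.5, 0,0,0,0,0,0,-0.5, 0,0,0,0,0,0,-0.5]' 70
```

```text
clock: 12.72
tcp_pos: [0.4058, 0.1723, -0.0136]
orientation: [0.002, 0.068, 0.998, 0.001]
wrist_force: [-0.8, -0.8, 5.6]
finger_gap: 0.0431
grip_force: 71.6
```

```bash
python3 -m jog '[0,0,0.05,0,0,0,-0.5, 0,0,0.15,0,0,0,-0.5, 0,0,0.3,0,0,0,-0.5, 0,0,0.5,0,0,0,-0.5, 0,0,0.7,0,0,0,-0.5, 0,0,0.9,0,0,0,-0.5, 0,0,0.95,0,0,0,-0.5, 0,0,0.95,0,0,0,-0.5]'
python3 -m jog '[0.015,-0.1,0,0,0,0.01,-0.5, 0.03,-0.25,0,0,0,0.02,-0.5, 0.05,-0.4,0,0,0,0.03,-0.5, 0.07,-0.6,0,0,0,0.04,-0.5, 0.07,-0.8,0,0,0,0.046,-0.5, 0.07,-0.95,0,0,0,0.046,-0.5, 0.07,-1,0,0,0,0.046,-0.5, 0.07,-1,0,0,0,0.046,-0.5]'
python3 -m jog '[0.03,-0.1,0,0,-0.01,0,-0.5, 0.05,-0.25,0,0,-0.02,0,-0.5, 0.07,-0.4,0,0,-0.035,0,-0.5, 0.07,-0.55,0,0,-0.05,0,-0.5, 0.07,-0.65,0,0,-0.054,0,-0.5, 0.07,-0.72,0,0,-0.054,0,-0.5, 0.07,-0.74,-0.1,0,-0.054,0,-0.5, 0.07,-0.74,-0.2,0,-0.054,0,-0.5, 0.07,-0.74,-0.3,0,-0.054,0,-0.5, 0.07,-0.74,-0.4,0,-0.054,0,-0.5, 0.07,-0.74,-0.4,0,-0.054,0,-0.5]'
python3 - <<'E'
from h import *
p,P,T=wsnap('w7'); s=env.get_state();print(s['tcp_pos'],s['orientation'],s['finger_gap'])
cv2.imwrite('pics/w7b.png',cv2.resize(p[:,:,::-1],(640,480)))
E
```

```text
clock: 13.38
tcp_pos: [0.4067, 0.1727, 0.1791]
orientation: [0.005, 0.068, 0.998, 0.001]
wrist_force: [0.1, 0.2, -1.8]
finger_gap: 0.0428
grip_force: 72.6
clock: 14.05
tcp_pos: [0.4167, -0.0299, 0.1727]
orientation: [-0.001, -0.002, 1.0, 0.0]
wrist_force: [0.3, -0.1, -1.8]
finger_gap: 0.0428
grip_force: 72.5
clock: 14.97
tcp_pos: [0.4284, -0.1723, 0.0894]
orientation: [0.081, -0.005, 0.997, 0.002]
wrist_force: [-1.0, 0.2, -2.6]
finger_gap: 0.0423
grip_force: 72.4
[ 0.42942911 -0.17306473  0.09138865] [ 0.08227634 -0.00520807  0.99659425  0.00183603] 0.04225854221378914
```

View pics/w7b.png

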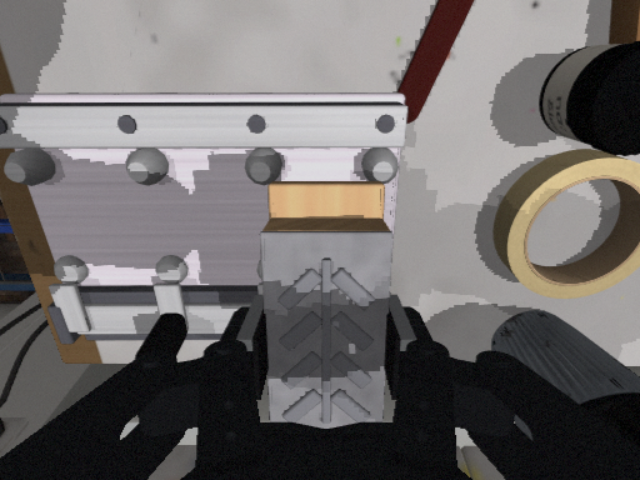

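The picture shows the block hanging near-end-low, with its tongue tip at about (327,183). Checking it in hand numerically.

```bash
python3 - <<'E'
from h import *
z=np.load('/tmp/w7.npz');P,T,p=z['P'],z['T'],z['p']
for v in range(142,200,4): print(v,P[v,262].round(4),P[v,230].round(4))
for v in (165,200,230): 
    r=P[v,200:325]; k=r[:,2]>.09; i=np.nonzero(k)[0]; print(v,i.min()+200,i.max()+200,r[i.min()+1].round(4),r[i.max()-1].round(4))
# pins and lip in this view (px in 640 scale)
f=lambda u,v,h:onplane(u*.8,v*.8,h,T).round(4)
print([f(*a,.034) for a in [(266,173),(385,171)]],[f(*a,.033) for a in [(150,148),(400,145)]])
E
```

```text
142 [ 0.3968 -0.1718  0.0121] [ 0.3972 -0.1977  0.0115]
146 [ 0.3696 -0.1729  0.1136] [ 0.3699 -0.188   0.1133]
150 [ 0.3709 -0.1729  0.1159] [ 0.3713 -0.1878  0.1151]
154 [ 0.3729 -0.1729  0.1156] [ 0.3728 -0.1878  0.1163]
158 [ 0.3745 -0.1729  0.1167] [ 0.3744 -0.1878  0.1173]
162 [ 0.3766 -0.1728  0.1164] [ 0.3766 -0.1879  0.1167]
166 [ 0.3783 -0.1728  0.1171] [ 0.3783 -0.1879  0.1176]
170 [ 0.3806 -0.1728  0.1164] [ 0.3805 -0.188   0.1172]
174 [ 0.3821 -0.1728  0.1178] [ 0.3823 -0.188   0.1176]
178 [ 0.3811 -0.1728  0.1252] [ 0.3809 -0.1872  0.1259]
182 [ 0.38   -0.1729  0.1323] [ 0.3796 -0.1865  0.1334]
186 [ 0.3788 -0.173   0.1391] [ 0.3796 -0.1862  0.1375]
190 [ 0.3806 -0.173   0.139 ] [ 0.3811 -0.1861  0.1383]
194 [ 0.3825 -0.1729  0.1389] [ 0.3821 -0.186   0.1401]
198 [ 0.3844 -0.1729  0.1387] [ 0.3843 -0.1862  0.1392]
165 215 306 [ 0.3781 -0.1945  0.1168] [ 0.378  -0.1524  0.116 ]
200 209 313 [ 0.3855 -0.1946  0.1389] [ 0.3849 -0.1521  0.1392]
230 210 311 [ 0.3986 -0.1946  0.1414] [ 0.3981 -0.1522  0.1416]
[array([ 0.3882, -0.208 ,  0.034 ]), array([ 0.3863, -0.1385,  0.034 ])] [array([ 0.3745, -0.2735,  0.033 ]), array([ 0.3714, -0.1309,  0.033 ])]
```

```bash
python3 -m jog '[0.025,-0.013,-0.1,0,0,0,-0.5, 0.025,-0.013,-0.2,0,0,0,-0.5, 0.025,-0.013,-0.3,0,0,0,-0.5, 0.025,-0.013,-0.35,0,0,0,-0.5, 0.025,-0.013,-0.35,0,0,0,-0.5]'
python3 -m jog '[0.005,0,-0.03,0,0,0,-0.5, 0.005,0,-0.06,0,0,0,-0.5, 0.005,0,-0.09,0,0,0,-0.5, 0.005,0,-0.09,0,0,0,-0.5]'
```

```text
clock: 15.43
tcp_pos: [0.4356, -0.177, 0.0227]
orientation: [0.083, -0.005, 0.996, 0.001]
wrist_force: [-0.3, -0.1, -0.8]
finger_gap: 0.0427
grip_force: 72.5
clock: 15.77
tcp_pos: [0.4375, -0.1782, 0.0056]
orientation: [0.085, -0.005, 0.996, -0.0]
wrist_force: [-0.5, 0.9, -1.6]
finger_gap: 0.0426
grip_force: 72.5
```

```bash
python3 -m jog '[0,0.005,-0.01,0,0,0,-0.5, 0,0.01,-0.02,0,0,0,-0.5, 0,0.01,-0.03,0,0,0,-0.5, 0,0.01,-0.03,0,0,0,-0.5]'
python3 -m jog '[-0.015,0,0,0,0,0,-0.5, -0.03,0,0,0,0,0,-0.5, -0.04,0,0,0,0,0,-0.5, -0.04,0,0,0,0,0,-0.5]'
```

```text
clock: 16.1
tcp_pos: [0.4373, -0.1765, -0.0003]
orientation: [0.085, -0.005, 0.996, -0.0]
wrist_force: [0.1, 1.9, -0.8]
finger_gap: 0.0423
grip_force: 72.5
clock: 16.43
tcp_pos: [0.4288, -0.1765, -0.0001]
orientation: [0.084, -0.004, 0.996, -0.0]
wrist_force: [0.4, -0.5, -1.6]
finger_gap: 0.0426
grip_force: 72.5
```

```bash
python3 -m jog '[-0.01,0,0,0,0,0,-0.5, -0.02,0,0,0,0,0,-0.5, -0.02,0,0,0,0,0,-0.5]'
python3 -m jog '[-0.005,0,0,0,0,0,-0.5, -0.01,0,0,0,0,0,-0.5, -0.01,0,0,0,0,0,-0.5]'
```

```text
clock: 16.68
tcp_pos: [0.4256, -0.1767, -0.0]
orientation: [0.085, -0.005, 0.996, -0.0]
wrist_force: [2.0, 0.6, -3.7]
finger_gap: 0.0423
grip_force: 72.0
clock: 16.93
tcp_pos: [0.4242, -0.1768, 0.0]
orientation: [0.085, -0.005, 0.996, -0.0]
wrist_force: [4.9, 0.5, -7.0]
finger_gap: 0.0426
grip_force: 71.9
```

```bash
python3 -m jog '[0,0,-0.005,0,0,0,-0.5, 0,0,-0.012,0,0,0,-0.5, 0,0,-0.012,0,0,0,-0.5]'
python3 -m jog '[-0.005,0,0,0,0,0,-0.5, -0.01,0,0,0,0,0,-0.5, -0.01,0,0,0,0,0,-0.5]'
```

```text
clock: 17.18
tcp_pos: [0.4238, -0.177, -0.0023]
orientation: [0.085, -0.005, 0.996, -0.001]
wrist_force: [2.7, -0.2, -0.2]
finger_gap: 0.0425
grip_force: 72.7
clock: 17.43
tcp_pos: [0.4236, -0.177, -0.0016]
orientation: [0.087, -0.005, 0.996, -0.0]
wrist_force: [8.2, 1.5, -3.7]
finger_gap: 0.0423
grip_force: 72.2
```

```bash
python3 -m jog '[0.002,0,-0.008,0,0.009,0,-0.5, 0,0,-0.016,0,0.018,0,-0.5, -0.004,0,-0.024,0,0.027,0,-0.5, -0.008,0,-0.032,0,0.036,0,-0.5, -0.012,0,-0.04,0,0.045,0,-0.5, -0.015,0,-0.046,0,0.053,0,-0.5, -0.015,0,-0.046,0,0.053,0,-0.5]'
python3 -m jog '[0,0,0,0,0,0,-0.5, 0,0,0,0,0,0,-0.5]'
```

```text
clock: 18.02
tcp_pos: [0.4186, -0.1768, -0.0119]
orientation: [0.001, -0.005, 1.0, -0.0]
wrist_force: [0.2, -0.4, -1.4]
finger_gap: 0.0426
grip_force: 72.6
clock: 18.18
tcp_pos: [0.4186, -0.1768, -0.0117]
orientation: [0.002, -0.005, 1.0, -0.0]
wrist_force: [2.5, -0.5, -3.1]
finger_gap: 0.0424
grip_force: 72.6
```

```bash
python3 -m jog '[0,0,-0.008,0,0,0,-0.5, 0,0,-0.012,0,0,0,-0.5, 0,0,-0.012,0,0,0,0.25, 0,0,-0.012,0,0,0,0.25, 0,0,-0.012,0,0,0,0.25, 0,0,-0.012,0,0,0,0.25]'
python3 -m jog '[0,0,0.1,0,0,0,0.25, 0,0,0.3,0,0,0,0.25, 0,0,0.6,0,0,0,0.6, -0.1,0,0.95,0,0,0,0.6, -0.1,0,0.95,0,0,0,0.6, -0.1,0,0.95,0,0,0,0.6, -0.1,0,0.95,0,0,0,0.6]'
python3 - <<'E'
from h import *
p,P,T=wsnap('w8'); s=env.get_state();print(s['tcp_pos'],s['orientation'])
m=(P[...,2]>.036)&(P[...,2]<.05);m[300:]=0
n,l,st,c=cv2.connectedComponentsWithStats(m.astype(np.uint8))
for i in range(1,n):
    if st[i,4]>800:
        (cc,sz,a)=cv2.minAreaRect(np.argwhere(l==i)[:,::-1].astype(np.float32));Q=P[l==i]
        A=np.c_[Q[:,:2]-Q[:,:2].mean(0),np.ones(len(Q))];print(cc,sz,a,onplane(*cc,.044,T),np.median(Q,0),'slopes',np.linalg.lstsq(A,Q[:,2],rcond=None)[0])
cv2.imwrite('pics/w8b.png',cv2.resize(p[:,:,::-1],(640,480)))
E
```

```text
clock: 18.68
tcp_pos: [0.4178, -0.1764, -0.0143]
orientation: [0.001, -0.005, 1.0, 0.0]
wrist_force: [0.2, 0.1, -0.4]
finger_gap: 0.0536
grip_force: 0.0
clock: 19.27
tcp_pos: [0.3999, -0.1779, 0.1791]
orientation: [0.004, -0.004, 1.0, -0.002]
wrist_force: [1.5, -0.2, -1.0]
finger_gap: 0.0685
grip_force: 0.0
[ 0.39905033 -0.17716734  0.17673441] [ 2.72952143e-03 -4.46681146e-03  9.99985981e-01 -7.97281951e-04]
(262.0, 190.5) (75.0, 42.0) 90.0 [ 0.41638113 -0.17738306  0.044     ] [ 0.41629762 -0.17746265  0.04273619] slopes [2.66055027e-03 9.68500691e-05 4.28642170e-02]
```

View pics/w8b.png

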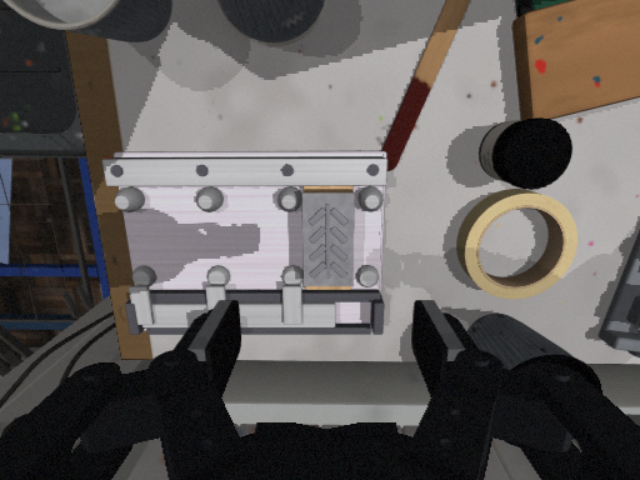

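The first block lies flat in bay 1 (centre at (328,237), slope 0.003), and its neighbours are untouched. Going for the second block.

```bash
python3 -m jog '[0,1,0.1,0,0,0,0.6, 0,1,0.1,0,0,0,0.6, 0,1,0.1,0,0,0,0.6, 0,1,0.1,0,0,0,0.6, 0,1,0.1,0,0,0,0.6, 0,1,0.1,0,0,0,0.6]'
python3 -m jog '[0.06,1,0.05,0,0,-0.046,0.6, 0.06,1,0.05,0,0,-0.046,0.6, 0.06,1,0.05,0,0,-0.046,0.6, 0.06,1,0.05,0,0,-0.046,0.6, 0.06,1,0.05,0,0,-0.046,0.6, 0.06,1,0.05,0,0,-0.046,0.6]'
python3 -m jog '[0.06,0.457,0,0,0,0,0.6, 0.06,0.457,0,0,0,0,0.6, 0.06,0.457,0,0,0,0,0.6, 0.06,0.457,0,0,0,0,0.6]'
python3 - <<'E'
from h import *
p,P,T=wsnap('w9'); s=env.get_state();print(s['tcp_pos'],s['orientation'])
m=((abs(P[...,2]-.0435)<.005)).astype(np.uint8);m[290:]=0
n,l,st,c=cv2.connectedComponentsWithStats(m)
for i in range(1,n):
    if st[i,4]>800:
        (cc,sz,a)=cv2.minAreaRect(np.argwhere(l==i)[:,::-1].astype(np.float32));print(cc,sz,a,onplane(*cc,.044,T),np.median(P[l==i],0))
E
```

```text
clock: 19.82
tcp_pos: [0.3966, 0.0287, 0.194]
orientation: [-0.0, -0.008, 1.0, 0.001]
wrist_force: [-0.4, -0.6, 0.0]
finger_gap: 0.0682
grip_force: 0.0
clock: 20.32
tcp_pos: [0.4098, 0.2289, 0.2035]
orientation: [0.0, 0.064, 0.998, 0.001]
wrist_force: [1.3, -0.6, -0.3]
finger_gap: 0.0681
grip_force: 0.0
clock: 20.65
tcp_pos: [0.4219, 0.3161, 0.2029]
orientation: [-0.0, 0.066, 0.998, -0.001]
wrist_force: [0.1, -0.5, 0.3]
finger_gap: 0.068
grip_force: 0.0
[0.42161546 0.31456935 0.20325404] [-2.68865624e-04  6.65903234e-02  9.97779160e-01 -1.55073874e-03]
(192.49996948242188, 111.0) (218.99996948242188, 23.999996185302734) -0.0 [0.34679089 0.25177013 0.044     ] [0.34683837 0.25166861 0.04232987]
(260.4999694824219, 172.99996948242188) (71.99998474121094, 38.99999237060547) 90.0 [0.42324599 0.31477416 0.044     ] [0.42304777 0.31501834 0.04279127]
(201.5, 245.0) (26.0, 177.0) 90.0 [0.5022903  0.23207389 0.044     ] [0.50450031 0.2482825  0.03984086]
```

```bash
python3 -m jog '[0.007,0,-0.72,0,0,0,0.6, 0.007,0,-0.72,0,0,0,0.6, 0.007,0,-0.72,0,0,0,0.6, 0.007,0,-0.72,0,0,0,0.6, 0.007,0,-0.72,0,0,0,0.6, 0.007,0,-0.72,0,0,0,0.6]'
python3 -m jog '[0,0,-0.1,0,0,0,0.6, 0,0,-0.2,0,0,0,0.6, 0,0,-0.3,0,0,0,0.6, 0,0,-0.38,0,0,0,0.6, 0,0,-0.38,0,0,0,0.6, 0,0,-0.38,0,0,0,-0.5, 0,0,-0.38,0,0,0,-0.5, 0,0,-0.38,0,0,0,-0.5, 0,0,-0.38,0,0,0,-0.5, 0,0,-0.38,0,0,0,-0.5]' 70
```

```text
clock: 21.2
tcp_pos: [0.4226, 0.3125, 0.0608]
orientation: [-0.0, 0.068, 0.998, -0.001]
wrist_force: [0.8, 0.3, 0.7]
finger_gap: 0.0689
grip_force: 0.0
clock: 22.03
tcp_pos: [0.4259, 0.3156, -0.0115]
orientation: [0.004, 0.068, 0.998, 0.001]
wrist_force: [-1.0, -0.9, 7.4]
finger_gap: 0.0421
grip_force: 72.6
```

```bash
python3 -m jog '[0,0,0.05,0,0,0,-0.5, 0,0,0.15,0,0,0,-0.5, 0,0,0.3,0,0,0,-0.5, 0,0,0.5,0,0,0,-0.5, 0,0,0.7,0,0,0,-0.5, 0,0,0.9,0,0,0,-0.5, 0,0,0.98,0,0,0,-0.5, 0,0,0.98,0,0,0,-0.5]'
python3 -m jog '[0,-0.1,0,0,0,0.01,-0.5, 0,-0.25,0,0,0,0.02,-0.5, 0,-0.4,0,0,0,0.03,-0.5, 0,-0.6,0,0,0,0.04,-0.5, 0,-0.8,0,0,0,0.046,-0.5, 0,-0.95,0,0,0,0.046,-0.5, 0,-1,0,0,0,0.046,-0.5, 0,-1,0,0,0,0.046,-0.5]'
python3 -m jog '[0,-0.15,0,0,0,0,-0.5, 0,-0.3,0,0,0,0,-0.5, 0,-0.45,0,0,0,0,-0.5, 0,-0.6,0,0,0,0,-0.5, 0,-0.8,0,0,0,0,-0.5, 0,-0.95,0,0,0,0,-0.5, 0,-1,0,0,0,0,-0.5, 0,-1,0,0,0,0,-0.5]'
python3 -m jog '[0,-0.15,0,0,0,0,-0.5, 0,-0.3,0,0,0,0,-0.5, 0,-0.45,0,0,0,0,-0.5, 0,-0.6,0,0,0,0,-0.5, 0,-0.8,0,0,0,0,-0.5, 0,-0.95,0,0,0,0,-0.5, 0,-1,0,0,0,0,-0.5, 0,-1,0,0,0,0,-0.5]'
```

```text
clock: 22.7
tcp_pos: [0.4267, 0.3163, 0.1887]
orientation: [0.006, 0.067, 0.998, 0.003]
wrist_force: [0.2, -0.0, -0.7]
finger_gap: 0.0423
grip_force: 72.4
clock: 23.37
tcp_pos: [0.4233, 0.1128, 0.1817]
orientation: [0.001, -0.003, 1.0, -0.0]
wrist_force: [0.2, 0.8, -0.5]
finger_gap: 0.0424
grip_force: 72.3
clock: 24.03
tcp_pos: [0.4243, -0.0863, 0.1817]
orientation: [0.002, -0.003, 1.0, 0.0]
wrist_force: [0.5, 1.1, -1.3]
finger_gap: 0.0425
grip_force: 72.3
clock: 24.7
tcp_pos: [0.4247, -0.2858, 0.1813]
orientation: [0.002, -0.004, 1.0, 0.0]
wrist_force: [0.1, -0.2, -1.0]
finger_gap: 0.0421
grip_force: 72.3
```

Now tilt, align, and look from just above.

```bash
python3 -m jog '[0.02,-0.05,0,0,-0.01,0,-0.5, 0.04,-0.1,0,0,-0.02,0,-0.5, 0.05,-0.16,0,0,-0.035,0,-0.5, 0.06,-0.17,-0.1,0,-0.05,0,-0.5, 0.06,-0.17,-0.2,0,-0.054,0,-0.5, 0.06,-0.17,-0.3,0,-0.054,0,-0.5, 0.06,-0.17,-0.4,0,-0.054,0,-0.5, 0.06,-0.17,-0.45,0,-0.054,0,-0.5, 0.06,-0.17,-0.45,0,-0.054,0,-0.5, 0.06,-0.17,-0.45,0,-0.054,0,-0.5]'
python3 - <<'E'
from h import *
p,P,T=wsnap('w10'); s=env.get_state();print(s['tcp_pos'],s['orientation'],s['finger_gap'])
cv2.imwrite('pics/w10b.png',cv2.resize(p[:,:,::-1],(640,480)))
for v in range(138,190,4): print(v,P[v,262].round(4))
for v in (165,200): 
    r=P[v,200:325]; k=r[:,2]>.09; i=np.nonzero(k)[0]; print(v,i.min()+200,i.max()+200,r[i.min()+1].round(4),r[i.max()-1].round(4))
E
```

```text
clock: 25.53
tcp_pos: [0.436, -0.3186, 0.0921]
orientation: [0.086, -0.005, 0.996, -0.0]
wrist_force: [0.3, 0.1, -0.9]
finger_gap: 0.0424
grip_force: 72.3
[ 0.43658715 -0.31933914  0.09299711] [ 8.69946692e-02 -5.04568098e-03  9.96195675e-01 -8.03610475e-04] 0.042782711636523287
138 [ 0.4027 -0.3184  0.0114]
142 [ 0.3767 -0.319   0.1101]
146 [ 0.377  -0.319   0.1156]
150 [ 0.3789 -0.319   0.1158]
154 [ 0.3805 -0.319   0.1169]
158 [ 0.3826 -0.3189  0.1167]
162 [ 0.3845 -0.3189  0.1169]
166 [ 0.3863 -0.3189  0.1175]
170 [ 0.3882 -0.3189  0.118 ]
174 [ 0.3882 -0.3189  0.123 ]
178 [ 0.3861 -0.3189  0.1324]
182 [ 0.3859 -0.319   0.1373]
186 [ 0.3873 -0.3189  0.1381]
165 215 305 [ 0.3862 -0.3409  0.1172] [ 0.3856 -0.2989  0.1175]
200 209 312 [ 0.3935 -0.3409  0.1394] [ 0.3936 -0.2979  0.1383]
```

View pics/w10b.png

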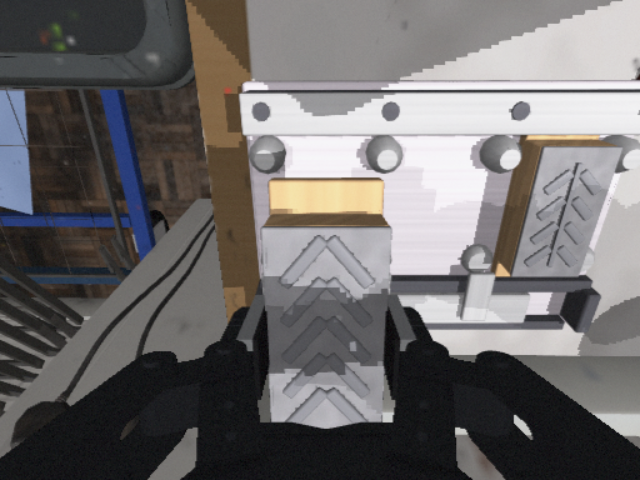

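The view shows the chevron block tilted over bay 3, its tongue tip at (327,180) centred between pins (267,150) and (385,150). The bay 1 block is still down. Lowering.

```bash
python3 -m jog '[0.015,0,-0.1,0,0,0,-0.5, 0.015,0,-0.2,0,0,0,-0.5, 0.015,0,-0.3,0,0,0,-0.5, 0.015,0,-0.35,0,0,0,-0.5, 0.015,0,-0.35,0,0,0,-0.5]'
python3 -m jog '[0,0,-0.03,0,0,0,-0.5, 0,0,-0.06,0,0,0,-0.5, 0,0,-0.09,0,0,0,-0.5, 0,0,-0.11,0,0,0,-0.5, 0,0,-0.11,0,0,0,-0.5]'
```

```text
clock: 26.0
tcp_pos: [0.4383, -0.3183, 0.0208]
orientation: [0.086, -0.005, 0.996, 0.001]
wrist_force: [-0.2, 0.3, -1.1]
finger_gap: 0.0424
grip_force: 72.3
clock: 26.42
tcp_pos: [0.4386, -0.3189, -0.0007]
orientation: [0.086, -0.005, 0.996, -0.0]
wrist_force: [-0.0, 0.8, -1.7]
finger_gap: 0.0425
grip_force: 72.3
```

```bash
python3 -m jog '[-0.015,0,0,0,0,0,-0.5, -0.03,0,0,0,0,0,-0.5, -0.045,0,0,0,0,0,-0.5, -0.045,0,0,0,0,0,-0.5]'
```

```text
clock: 26.75
tcp_pos: [0.4293, -0.3192, 0.0001]
orientation: [0.086, -0.004, 0.996, -0.0]
wrist_force: [-0.2, -0.6, -1.0]
finger_gap: 0.0421
grip_force: 72.3
```

```bash
python3 -m jog '[-0.008,0,-0.008,0,0,0,-0.5, -0.015,0,-0.008,0,0,0,-0.5, -0.02,0,-0.008,0,0,0,-0.5, -0.02,0,-0.008,0,0,0,-0.5]'
python3 -m jog '[-0.004,0,0,0,0,0,-0.5, -0.008,0,0,0,0,0,-0.5, -0.008,0,0,0,0,0,-0.5]'
```

```text
clock: 27.08
tcp_pos: [0.4264, -0.3193, -0.0015]
orientation: [0.087, -0.005, 0.996, -0.0]
wrist_force: [2.3, 0.2, -1.9]
finger_gap: 0.0428
grip_force: 72.3
clock: 27.33
tcp_pos: [0.4262, -0.3193, -0.0011]
orientation: [0.088, -0.005, 0.996, -0.0]
wrist_force: [6.3, 1.3, -3.5]
finger_gap: 0.0422
grip_force: 72.0
```

```bash
python3 -m jog '[0.002,0,-0.008,0,0.009,0,-0.5, 0,0,-0.016,0,0.018,0,-0.5, -0.004,0,-0.024,0,0.027,0,-0.5, -0.008,0,-0.032,0,0.036,0,-0.5, -0.012,0,-0.04,0,0.045,0,-0.5, -0.015,0,-0.046,0,0.055,0,-0.5, -0.015,0,-0.046,0,0.055,0,-0.5]'
python3 -m jog '[0,0,-0.005,0,0,0,-0.5, 0,0,-0.01,0,0,0,-0.5, 0,0,-0.01,0,0,0,-0.5]'
```

```text
clock: 27.92
tcp_pos: [0.4216, -0.3195, -0.0112]
orientation: [-0.002, -0.005, 1.0, -0.0]
wrist_force: [0.7, -0.7, 1.1]
finger_gap: 0.0422
grip_force: 72.6
clock: 28.17
tcp_pos: [0.4217, -0.3196, -0.0114]
orientation: [0.001, -0.005, 1.0, -0.0]
wrist_force: [0.6, 2.8, 10.0]
finger_gap: 0.0427
grip_force: 73.7
```

Pressed on the floor. Release, rise and check.

```bash
python3 -m jog '[0,0,0.004,0,0,0,0.25, 0,0,0.004,0,0,0,0.25, 0,0,0.004,0,0,0,0.25, 0,0,0.004,0,0,0,0.25]'
python3 -m jog '[0,0,0.1,0,0,0,0.25, 0,0,0.3,0,0,0,0.25, 0,0,0.6,0,0,0,0.6, -0.1,0.2,0.98,0,0,0,0.6, -0.1,0.3,0.98,0,0,0,0.6, -0.1,0.3,0.98,0,0,0,0.6, -0.1,0.3,0.98,0,0,0,0.6, -0.1,0.3,0.98,0,0,0,0.6]'
python3 - <<'E'
from h import *
p,P,T=wsnap('w11'); s=env.get_state();print(s['tcp_pos'],s['orientation'])
m=(P[...,2]>.036)&(P[...,2]<.05);m[300:]=0
n,l,st,c=cv2.connectedComponentsWithStats(m.astype(np.uint8))
for i in range(1,n):
    if st[i,4]>800:
        (cc,sz,a)=cv2.minAreaRect(np.argwhere(l==i)[:,::-1].astype(np.float32));Q=P[l==i]
        A=np.c_[Q[:,:2]-Q[:,:2].mean(0),np.ones(len(Q))];print(cc,sz,a,onplane(*cc,.044,T),np.median(Q,0),'slopes',np.linalg.lstsq(A,Q[:,2],rcond=None)[0])
m=(P[...,2]>.066)&(P[...,2]<.08);m[300:]=0;m[:180]=0;m[:,:150]=0;m[:,400:]=0
n,l,st,c=cv2.connectedComponentsWithStats(m.astype(np.uint8))
for i in range(1,n):
    if st[i,4]>60: Q=P[l==i];print('grip',c[i],Q.min(0),Q.max(0))
cv2.imwrite('pics/w11b.png',cv2.resize(p[:,:,::-1],(640,480)))
E
```

```text
clock: 28.5
tcp_pos: [0.4206, -0.319, -0.0125]
orientation: [-0.001, -0.004, 1.0, 0.0]
wrist_force: [-0.4, -0.4, -0.2]
finger_gap: 0.0534
grip_force: 0.0
clock: 29.17
tcp_pos: [0.4018, -0.2594, 0.1855]
orientation: [0.001, -0.005, 1.0, -0.001]
wrist_force: [-0.4, -0.2, -0.6]
finger_gap: 0.0685
grip_force: 0.0
[ 0.40140894 -0.2593906   0.18395133] [ 3.21304548e-04 -4.84900627e-03  9.99988072e-01 -4.88667184e-04]
(205.73043823242188, 189.4911346435547) (74.59869384765625, 41.54621124267578) 87.79740142822266 [ 0.41882044 -0.31991411  0.044     ] [ 0.41832987 -0.31962961  0.04275412] slopes [-0.00027599 -0.00940658  0.04283302]
(336.3030700683594, 189.0446014404297) (42.101741790771484, 76.16033172607422) 3.1798300743103027 [ 0.41674659 -0.17797669  0.044     ] [ 0.41638595 -0.17840871  0.04268148] slopes [0.00393464 0.0112405  0.04271092]
grip [239.13870968 269.45483871] [ 0.49069368 -0.29161475  0.06631396] [ 0.51158574 -0.27394627  0.07585907]
```

View pics/w11b.png

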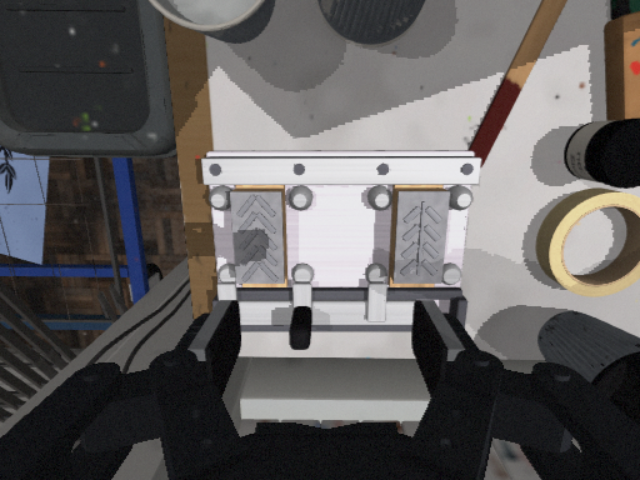

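Both blocks are flat, at (258,237) and (420,237), and the lock grip is at (300,325) with y≈-0.283. Now locking.

```bash
python3 -m jog '[0.5,-0.117,-0.2,0,0,0,0.2, 0.5,-0.117,-0.2,0,0,0,0.2, 0.5,-0.117,-0.2,0,0,0,0.2, 0.5,-0.117,-0.2,0,0,0,0.2, 0.5,-0.117,-0.8,0,0,0,0.2, 0.5,-0.117,-0.8,0,0,0,0.2, 0.5,-0.117,-0.8,0,0,0,0.2, 0.5,-0.117,-0.8,0,0,0,0.2, 0.5,-0.117,-0.8,0,0,0,0.2, 0.5,-0.117,-0.8,0,0,0,0.2]' 40
python3 -m jog '[0,0,0,0,0,0,-1, 0,0,0,0,0,0,-1, 0,0,0,0,0,0,-1, 0,0,0,0,0,0,-1, 0,0,0,0,0,0,-1]'
python3 -m jog '[0,0.03,0,0,0,0,-1, 0,0.06,0,0,0,0,-1, 0,0.09,0,0,0,0,-1, 0,0.12,0,0,0,0,-1, 0,0.15,0,0,0,0,-1, 0,0.16,0,0,0,0,-1, 0,0.16,0,0,0,0,-1]'
```

```text
clock: 30.05
tcp_pos: [0.5014, -0.2833, 0.0248]
orientation: [0.0, -0.004, 1.0, -0.0]
wrist_force: [0.8, -0.4, 0.7]
finger_gap: 0.0512
grip_force: 0.0
clock: 30.47
tcp_pos: [0.5029, -0.2819, 0.0266]
orientation: [0.002, -0.005, 1.0, 0.0]
wrist_force: [-0.0, 6.1, 8.0]
finger_gap: 0.0166
grip_force: 40.2
clock: 31.05
tcp_pos: [0.5025, -0.2515, 0.0266]
orientation: [0.001, -0.005, 1.0, -0.002]
wrist_force: [-3.5, -0.3, 8.6]
finger_gap: 0.0168
grip_force: 40.3
```

```bash
python3 -m jog '[0,0.01,0,0,0,0,-1, 0,0.02,0,0,0,0,-1, 0,0.03,0,0,0,0,-1, 0,0.03,0,0,0,0,-1]'
python3 -m jog '[0,0.01,0,0,0,0,-1, 0,0.015,0,0,0,0,-1, 0,0.015,0,0,0,0,-1]'
```

```text
clock: 31.38
tcp_pos: [0.5024, -0.246, 0.0266]
orientation: [0.001, -0.005, 1.0, -0.002]
wrist_force: [-2.7, -1.4, 8.1]
finger_gap: 0.0168
grip_force: 40.3
clock: 31.63
tcp_pos: [0.5024, -0.246, 0.0266]
orientation: [0.001, -0.004, 1.0, -0.004]
wrist_force: [-3.2, -10.7, 4.7]
finger_gap: 0.0167
grip_force: 39.9
```

```bash
python3 -m jog '[0,-0.013,0,0,0,0,0.2, 0,-0.013,0,0,0,0,0.2, 0,-0.013,0,0,0,0,0.2, 0,-0.013,0,0,0,0,0.2, 0,-0.013,0.5,0,0,0,0.2, 0,-0.013,0.5,0,0,0,0.2, 0,-0.013,0.5,0,0,0,0.2, -0.5,0.05,0.95,0,0,0,0.2, -0.5,0.05,0.95,0,0,0,0.2, -0.5,0.05,0.95,0,0,0,0.2, -0.5,0.05,0.95,0,0,0,0.2, -0.5,0.05,0.95,0,0,0,0.2]'
python3 - <<'E'
from h import *
p,P,T=wsnap('w12'); s=env.get_state();print(s['tcp_pos'],s['orientation'])
m=(P[...,2]>.036)&(P[...,2]<.05);m[300:]=0
n,l,st,c=cv2.connectedComponentsWithStats(m.astype(np.uint8))
for i in range(1,n):
    if st[i,4]>800:
        (cc,sz,a)=cv2.minAreaRect(np.argwhere(l==i)[:,::-1].astype(np.float32));Q=P[l==i]
        A=np.c_[Q[:,:2]-Q[:,:2].mean(0),np.ones(len(Q))];print(cc,sz,a,onplane(*cc,.044,T),np.median(Q,0),'slopes',np.linalg.lstsq(A,Q[:,2],rcond=None)[0])
m=(P[...,2]>.066)&(P[...,2]<.08);m[300:]=0;m[:180]=0;m[:,:150]=0;m[:,400:]=0
n,l,st,c=cv2.connectedComponentsWithStats(m.astype(np.uint8))
for i in range(1,n):
    if st[i,4]>60: Q=P[l==i];print('grip',c[i],Q.min(0),Q.max(0))
E
python3 -m jog '[0,1,0,0,0,0,0.2, 0,1,0,0,0,0,0.2, 0,1,0,0,0,0,0.2, 0,1,0,0,0,0,0.2, 0,1,0,0,0,0,0.2, 0,1,0,0,0,0,0.2]'
python3 -m jog '[0,1,0,0,0,-0.046,0.2, 0,1,0,0,0,-0.046,0.2, 0,1,0,0,0,-0.046,0.2, 0,1,0,0,0,-0.046,0.2, 0,1,0,0,0,-0.046,0.2, 0,1,0,0,0,-0.046,0.2, 0,1,0,0,0,-0.046,0.2]'
```

```text
clock: 32.63
tcp_pos: [0.401, -0.2319, 0.2166]
orientation: [0.002, -0.004, 1.0, -0.001]
wrist_force: [0.5, -0.1, -0.2]
finger_gap: 0.051
grip_force: 0.0
[ 0.40173616 -0.23193159  0.21488794] [ 1.34107772e-03 -4.32129840e-03  9.99989432e-01 -8.14902186e-04]
(187.54042053222656, 182.997802734375) (70.00590515136719, 38.430381774902344) 86.90594482421875 [ 0.41909028 -0.31964997  0.044     ] [ 0.41856339 -0.31944792  0.04279514] slopes [ 0.00189336 -0.0135966   0.04277732]
(307.2870178222656, 182.01966857910156) (38.1630744934082, 68.90347290039062) 1.4320961236953735 [ 0.41660441 -0.17755175  0.044     ] [ 0.41658214 -0.17803663  0.0426742 ] slopes [0.00303119 0.00591363 0.04276135]
grip [248.53932584 256.04868914] [ 0.49023461 -0.25536948  0.0660511 ] [ 0.512014   -0.23752305  0.07585981]
clock: 33.18
tcp_pos: [0.4007, -0.026, 0.2122]
orientation: [-0.001, -0.008, 1.0, 0.002]
wrist_force: [0.2, 0.0, 0.4]
finger_gap: 0.0513
grip_force: 0.0
clock: 33.77
tcp_pos: [0.401, 0.1709, 0.212]
orientation: [-0.001, 0.064, 0.998, -0.0]
wrist_force: [0.4, -0.9, 0.4]
finger_gap: 0.0508
grip_force: 0.0
```

```bash
python3 -m jog '[0.48,0.303,-0.2,0,0,0,0.2, 0.48,0.303,-0.2,0,0,0,0.2, 0.48,0.303,-0.2,0,0,0,0.2, 0.48,0.303,-0.2,0,0,0,0.2, 0.48,0.303,-0.86,0,0,0,0.2, 0.48,0.303,-0.86,0,0,0,0.2, 0.48,0.303,-0.86,0,0,0,0.2, 0.48,0.303,-0.86,0,0,0,0.2, 0.48,0.303,-0.86,0,0,0,0.2, 0.48,0.303,-0.86,0,0,0,0.2]' 40
python3 -m jog '[0,0,0,0,0,0,-1, 0,0,0,0,0,0,-1, 0,0,0,0,0,0,-1, 0,0,0,0,0,0,-1, 0,0,0,0,0,0,-1, -0.03,0.004,0,0,0,0,-1, -0.06,0.008,0,0,0,0,-1, -0.09,0.012,0,0,0,0,-1, -0.1,0.014,0,0,0,0,-1, -0.1,0.014,0,0,0,0,-1]'
python3 -m jog '[-0.01,0.002,0,0,0,0,-1, -0.02,0.003,0,0,0,0,-1, -0.02,0.003,0,0,0,0,-1]'
```

```text
clock: 34.6
tcp_pos: [0.4979, 0.2281, 0.0426]
orientation: [-0.0, 0.068, 0.998, -0.0]
wrist_force: [0.1, 0.3, 1.3]
finger_gap: 0.0512
grip_force: 0.0
clock: 35.43
tcp_pos: [0.4803, 0.2346, 0.045]
orientation: [0.003, 0.067, 0.998, 0.003]
wrist_force: [2.0, 6.1, 2.0]
finger_gap: 0.0167
grip_force: 41.8
clock: 35.68
tcp_pos: [0.4783, 0.2348, 0.0451]
orientation: [0.005, 0.067, 0.998, 0.003]
wrist_force: [5.3, 4.3, -2.3]
finger_gap: 0.0163
grip_force: 41.3
```

```bash
python3 -m jog '[-0.01,0,0,0,0,0,-1, -0.02,0,0,0,0,0,-1, -0.02,0,0,0,0,0,-1]'
python3 -m jog '[-0.01,0,0,0,0,0,-1, -0.02,0,0,0,0,0,-1, -0.02,0,0,0,0,0,-1]'
```

```text
clock: 35.93
tcp_pos: [0.4785, 0.2349, 0.0452]
orientation: [0.008, 0.068, 0.998, 0.003]
wrist_force: [16.9, 4.6, -11.1]
finger_gap: 0.0165
grip_force: 40.3
clock: 36.18
tcp_pos: [0.4786, 0.2348, 0.0453]
orientation: [0.012, 0.068, 0.998, 0.003]
wrist_force: [27.5, 3.8, -21.8]
finger_gap: 0.0165
grip_force: 40.1
```

At the stop. Release, rise clear, and check the whole scene.

```bash
python3 -m jog '[0.035,0,0,0,0,0,-1, 0.035,0,0,0,0,0,-1, 0.035,0,0,0,0,0,0.2, 0.035,0,0,0,0,0,0.2, 0.035,0,0,0,0,0,0.2, 0.035,0,0.5,0,0,0,0.2, 0.035,0,0.5,0,0,0,0.2, 0.035,0,0.5,0,0,0,0.2, -0.5,0,0.9,0,0,0,0.2, -0.5,0,0.9,0,0,0,0.2, -0.5,0,0.9,0,0,0,0.2, -0.5,0,0.9,0,0,0,0.2]'
python3 - <<'E'
from h import *
p,P,T=wsnap('w13');s=env.get_state();print(s['tcp_pos'],s['wrist_force'])
m=(P[...,2]>.078)&(P[...,2]<.1);m[:180]=0;m[300:]=0
n,l,st,c=cv2.connectedComponentsWithStats(m.astype(np.uint8))
for i in range(1,n):
    if st[i,4]>60: print(c[i],P[l==i].min(0),P[l==i].max(0))
q,d=snap('top','t13');P=cloud('top',d)
Z=np.load('/tmp/top0.npz')
cv2.imwrite('pics/t13b.png',cv2.resize(q[150:260,125:395][:,:,::-1],(800,326),interpolation=cv2.INTER_CUBIC))
E
```

```text
clock: 37.18
tcp_pos: [0.3618, 0.2324, 0.2261]
orientation: [0.001, 0.067, 0.998, 0.001]
wrist_force: [0.5, -0.3, 0.4]
finger_gap: 0.0512
grip_force: 0.0
[0.36298282 0.23269405 0.22571244] [-0.76358264 -0.29125183  0.19544551]
[275.03004292 267.13733906] [0.46618566 0.22477722 0.07807813] [0.48577317 0.24292552 0.08739398]
```

View pics/t13b.png

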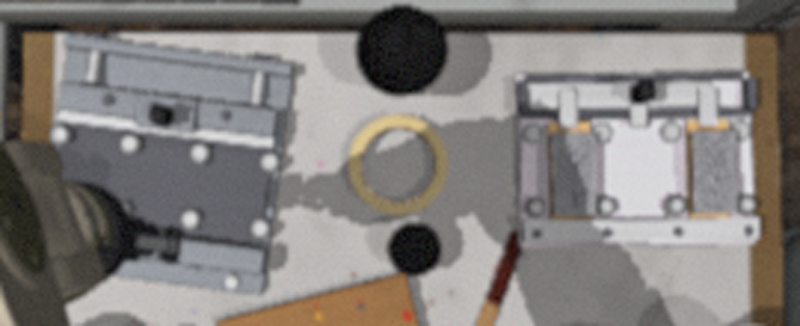

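The top view shows the vise empty with its jaw back at the start position (grip at 160,115). Both blocks are in bays 1 and 3 with tabs over their far ends (568 and 708, 105), and the cup is upright at (402,50). Handing in.

```bash
python3 -c "
from workcell import env
print(env.hand_in())"
```

```text
the job is handed in; nothing more can be done
None
```

I mounted both blocks that were present (there was no third) face up in bays 1 and 3, locked them in, shut the empty vise jaw, left the ink cup standing, and handed the job in at about 37 s; no verdict was returned.

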